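# Load the press carriage and tap it to its mark

## Task

Get the hand press carriage ready: take the brass canopy off the slideway and stand it upright in the wooden tray, and push each loose steel mandrel (three or four of them) down into a clip of the green carriage until it snaps fully home. Then nudge the stiff, loaded carriage along the slideway in small taps until its red pointer is level with the red line on the white mark, without running past the line. Leave the other things on the bench alone.

Things in the scene. Friction and masses are not known exactly. Their poses are not given: they have to be found in the camera images.
- mandrel0_mid (a point): centre of a loose steel mandrel (not always present): round bar, 20 mm diameter, domed ends, 130 mm long along its own x, with a blue square grip block 36 mm long and 24 x 24 mm in the middle. About 0.35 kg. Lying on the bench its centre is 12 mm up. Either end and any side of the square may be used
- mandrel1_mid (a point): centre of a loose steel mandrel (not always present): round bar, 20 mm diameter, domed ends, 130 mm long along its own x, with a blue square grip block 36 mm long and 24 x 24 mm in the middle. About 0.35 kg. Lying on the bench its centre is 12 mm up. Either end and any side of the square may be used
- mandrel2_mid (a point): centre of a loose steel mandrel (not always present): round bar, 20 mm diameter, domed ends, 130 mm long along its own x, with a blue square grip block 36 mm long and 24 x 24 mm in the middle. About 0.35 kg. Lying on the bench its centre is 12 mm up. Either end and any side of the square may be used
- mandrel3_mid (a point): centre of a loose steel mandrel (not always present): round bar, 20 mm diameter, domed ends, 130 mm long along its own x, with a blue square grip block 36 mm long and 24 x 24 mm in the middle. About 0.35 kg. Lying on the bench its centre is 12 mm up. Either end and any side of the square may be used
- seat0 (a point): clip place 1 of 4 in a row on the green carriage: where a mandrel's centre lies when snapped home, its bar along this frame's x, either way round. 65 mm above the bench, 64 mm from the next place along y. The bar's ends rest on two steel beams (inner sides 32 mm from the centre, top 10 mm below it); between the beams it is open to 41 mm below this point, for the fingers
- seat1 (a point): clip place 2 of 4 in a row on the green carriage: where a mandrel's centre lies when snapped home, its bar along this frame's x, either way round. 65 mm above the bench, 64 mm from the next place along y. Over each beam a pair of sprung brass jaws, 14 mm apart, tops 15 mm above this point. A bar laid on them sits 19 mm too high; pushed straight down with 10 to 15 N it passes them and drops home
- seat2 (a point): clip place 3 of 4 in a row on the green carriage: where a mandrel's centre lies when snapped home, its bar along this frame's x, either way round. 65 mm above the bench, 64 mm from the next place along y. Same beams and jaws as the other places
- seat3 (a point): clip place 4 of 4 in a row on the green carriage: where a mandrel's centre lies when snapped home, its bar along this frame's x, either way round. 65 mm above the bench, 64 mm from the next place along y. Same beams and jaws as the other places
- push_face (a point): centre of the flat end plate of the carriage, 124 mm wide (along x), 50 mm high, 10 mm thick; its push face looks to -y of this frame and this point lies on it, 37 mm above the bench. The slide is stiff: it needs about 10 N, stays where it is left and does not coast. Fingers pointing down can push here towards +y
- pointer (a point): tip of the red pointer on the -x side of the carriage; it moves with the carriage along this frame's y (about 45 to 105 mm are to go at the start; the stroke is 130 mm)
- mark_line (a point): middle of the red line on the white mark block on the slideway's edge; same axes as the slideway: y is the way the carriage has to go. Pointer and line are level when the pointer's y in this frame is 0
- canopy_neck (a point): middle of the neck of the brass pendant canopy that stands on the slideway ahead of the carriage: round foot 84 mm wide, neck 28 mm diameter, from 40 to 72 mm above the foot; this point is on the axis, 58 mm above the foot, z up the neck. 0.25 kg
- tray: fixed open wooden tray 140 x 140 mm outside, 28 mm high, walls and floor about 6 mm; origin under its centre, on the bench
- canopy_b: a second, identical canopy standing on the bench, to be left alone (84 mm wide, 72 mm high; origin under its foot)
- mallet: horn mallet, 200 mm long, 44 mm high; bystander, to be left alone; origin at its underside
- shade: half-formed brass lampshade blank, dome 170 mm wide, 80 mm high; bystander, to be left alone; origin at its underside
- stake: dark steel cone stake, 80 mm wide foot, 130 mm high; bystander, to be left alone; origin at its underside
- wax_jar: amber jar, 70 mm wide, 80 mm high; bystander, to be left alone; origin at its underside
- bench_brush: bench brush lying down; bystander, to be left alone; origin at its underside
- discs: stack of copper discs, 110 mm wide, 24 mm high; bystander, to be left alone; origin at its underside
- wood_block: wooden block 90 x 90 x 70 mm; bystander, to be left alone; origin at its underside
There are look-alikes about, which are no part of the job. Leave any black or orange look-alike of the part that bears mandrel3_mid alone.

How it is judged:
By the outcome, as a careful person would: the job done as asked, in the order asked, and still so for the second after the job is handed in, with the robot touching nothing.
Of mandrel0, mandrel1, mandrel2, mandrel3 only 3 to 4 are there at a start; the rules pass over those that are not, and their reading is None.
At some moment in a run one of mandrel0, mandrel1, mandrel2, mandrel3, canopy may be knocked a few centimetres aside while the robot is not near it.
Once in a run the grip may slacken for a moment while it holds something.
It also fails if it takes over 208 s, if anything falls off the work surface, if the arm or the gripper's body presses on something with over 40 N, if the wrist force passes 120 N, or if a joint passes its speed limit or range.

## Robot

A 6-joint arm with a two-finger parallel gripper is mounted at the origin on the work surface. World frame = base frame: x ahead of the robot, y to its left, z up, the work surface at z = 0. Lengths are in mm, angles in rad, forces in N, time in s.
With the tool pointing down it reaches from about 300 to 775 mm from the base axis. Payload 14.6 kg.
Tool frame: the origin (TCP) lies between the finger pads; the fingertips stand 11 mm ahead of it and the grasp point (between the pads) lies 8 mm behind it; z points along the fingers, y is the direction in which the jaws open and shut (so a half turn about z gives the same grasp; the last joint's range is limited). The gripper opens to 94 mm and grips with 3 to 60 N. Pads are 16 mm wide; open, the fingers measure 119 mm over their backs; the gripper's body (75 mm by 177 mm) begins 78 mm behind the grasp point.
Start: joints at [-1.324, 0.3, 1.521, -0, 1.321, -0.067], TCP at [169.764, -523.134, 216.446] pointing down, gripper open.
Joint ranges: [-3.03, 3.03], [-0.79, 2.21], [0.23, 2.52], [-1.04, 4.18], [0, 3.07], [-2.55, 2.55]. Speed limits (rad/s): [2.22, 2.22, 2.57, 3.14, 3.14, 3.14].

## Interface

Orientations are given as [roll, pitch, yaw] about the fixed x, y, z axes, in that order (R = Rz(yaw) Ry(pitch) Rx(roll)).
In Python, from cell import * gives the robot as it stands.
- The arm moves only by the tool arm_command, never from a script. Its argument "deltas" is a list of rows, each an object with "xyz": the shift along the world's x, y, z in m, a list of three; "turn": the turn, a rotation vector about the world's x, y, z in rad, a list of three. A call has 1 to 12 rows; each row shifts and turns the commanded pose from where the row before left it; what a row does not reach is not made up. A row lasts 1/8 s, in which the tool goes at most 62.5 mm and 10.7 degrees, less where a joint would pass 70% of its speed; a pose out of reach is approached as far as the arm can. A call with a gripper value outside its range is refused whole. "gripper" is the closure, from 0 (fully open) to 1 (shut), set as the call begins (left out, the last holds). The fingers move at their own pace and stop on an object; "force" is the grip in N (left out, the last holds). Time passes only in rows, so rows that do not move let the fingers close. It gives the time, the measured TCP pose, the force and the opening at its end, in the units of the state.
- read_state(): the state, without advancing time (a new reading comes with each control period).
- camera(name): name is "scene" or "top" or "wrist"; returns a dict with "color" (400x640x3 uint8, red, green, blue), "fx", "fy", "cx", "cy" (pixels), "rvec" (rotation vector, rad) and "tvec" (3), from world to camera coordinates, as OpenCV has them; the wrist camera has in their place "mount" (4x4, takes a point from camera to tool coordinates, whose origin is the TCP and whose axes are the flange's). Camera axes: x right, y down, z forward; pixel columns grow to the right and rows downward; lengths in mm; the calibration is good to about 2 mm. A picture is of the moment at which its call begins: read the wrist's pose just before it. There is no depth.
- sign_off(): hands the job in, once; it reports no verdict.
The state is a dict: "clock": time; "joints": joint angles; "qd": joint speeds; "effort": joint torques, N m; "eef_pos": TCP position; "eef_rot": TCP orientation; "wrist_force": force on the tool from outside, world axes, zero at the start; "moment": the same for the moment, N m; "finger_gap": finger opening in mm.
Only numpy, scipy, OpenCV 4.12 (cv2) and the standard library are available. Lean on these libraries where they do the work, as an engineer would, in place of code of your own. Each camera call takes 0.05 s, during which the arm holds its last target.

## Working session

There is one attempt and no reset: what is moved stays moved. The work goes in short steps, Python scripts to look and compute and a tool call to move; the robot and the scene stay as the last step left them, time stands still between calls to the robot, and variables do not carry over. Pictures are saved under pics/ and viewed, and the job is handed in when it is done.

Besides the shell and the picture viewer there is one more tool, called after ">>>" in YAML: its name, and indented under it one key for each argument. arm_command: Moves the arm, as the interface text tells. Its arguments: {"type":"object","properties":{"deltas":{"type":"array","items":{"type":"object","properties":{"xyz":{"type":"array","items":{"type":"number"}},"turn":{"type":"array","items":{"type":"number"}}}}},"gripper":{"type":"number"},"force":{"type":"number"}},"required":["deltas"]}

```bash
ls; mkdir -p pics; python3 - <<'E'
from cell import *
import cv2
print(read_state())
for n in ["scene","top","wrist"]:
    c=camera(n); cv2.imwrite(f"pics/{n}0.png",c["color"][:,:,::-1])
    print(n,{k:v for k,v in c.items() if k!="color"})
E
```

```text
pics
{'clock': 0.0, 'joints': array([-1.32359927e+00,  3.00485564e-01,  1.52158448e+00, -4.24425157e-05,
        1.32068072e+00, -6.65526252e-02]), 'qd': array([ 0.00068695,  0.00129555,  0.00127129,  0.00053868, -0.00173182,
        0.00090429]), 'effort': array([ 2.63013448e-03, -5.31798470e+01, -3.52729261e+01,  7.09083793e-02,
        2.43888900e-02, -9.54641678e-05]), 'eef_pos': array([ 169.69617509, -522.90618104,  215.87694623]), 'eef_rot': array([-3.14043437e+00, -3.59999714e-05,  3.13760188e-01]), 'wrist_force': array([-0.52189584,  0.17288146, -0.07498362]), 'moment': array([ 0.02302414, -0.05415036, -0.02204887]), 'finger_gap': 93.93863398828351}
scene {'fx': 512.9106935519832, 'fy': 512.9106935519832, 'cx': 322.89693149258056, 'cy': 199.97354384108132, 'rvec': array([ 1.29708251,  2.48642545, -0.72413657]), 'tvec': array([ 330.94808441, -325.46606393, 1785.89298626])}
top {'fx': 419.1479377470562, 'fy': 419.1479377470562, 'cx': 318.40051701567836, 'cy': 206.02391913286598, 'rvec': array([ 2.09496336, -2.14110568,  0.18309701]), 'tvec': array([   6.81201805,  528.74535819, 1243.79615242])}
wrist {'fx': 321.7138220697398, 'fy': 321.7138220697398, 'cx': 320.45645116326756, 'cy': 199.1372230115368, 'mount': array([[ 3.20653713e-04, -9.58497367e-01, -2.85101202e-01,
         8.22467550e+01],
       [ 9.99999827e-01,  4.47684405e-04, -3.80393574e-04,
        -8.72701296e-01],
       [ 4.92241601e-04, -2.85101031e-01,  9.58497345e-01,
        -1.68162881e+02],
       [ 0.00000000e+00,  0.00000000e+00,  0.00000000e+00,
         1.00000000e+00]])}
```

View pics/top0.png

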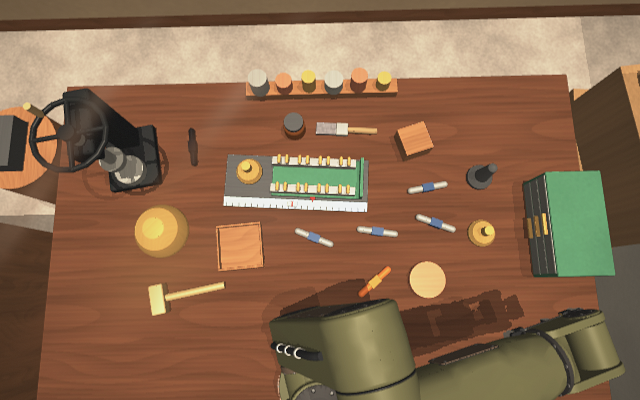

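View pics/scene0.png

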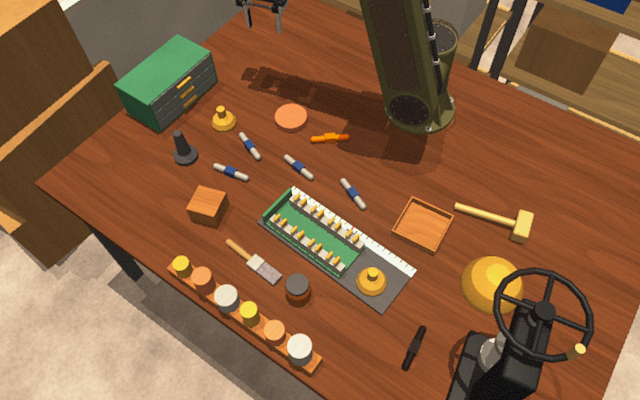

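View pics/wrist0.png

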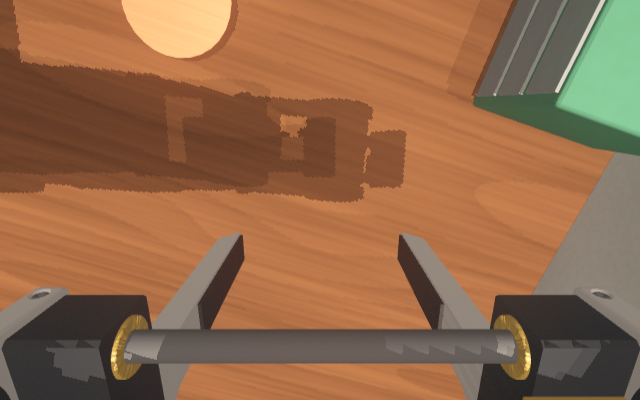

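```bash
cat > h.py <<'E'
from cell import *
import numpy as np, cv2
from scipy.spatial.transform import Rotation as R
def cam(name):
    s=read_state() if name=="wrist" else None
    c=camera(name)
    if name=="wrist":
        T=np.eye(4);T[:3,:3]=R.from_euler('xyz',s['eef_rot']).as_matrix();T[:3,3]=s['eef_pos']
        M=T@c['mount']; c['Rcw']=M[:3,:3]; c['o']=M[:3,3]
    else:
        Rm=cv2.Rodrigues(np.array(c['rvec']))[0]; c['Rcw']=Rm.T; c['o']=-Rm.T@np.array(c['tvec'])
    return c
def pw(c,u,v,z):
    d=c['Rcw']@np.array([(u-c['cx'])/c['fx'],(v-c['cy'])/c['fy'],1]); 
    return c['o']+d*(z-c['o'][2])/d[2]
def wp(c,p):
    q=c['Rcw'].T@(np.array(p,float)-c['o']); return np.array([c['fx']*q[0]/q[2]+c['cx'],c['fy']*q[1]/q[2]+c['cy']])
def crop(c,x0,y0,x1,y1,s,fn):
    im=c['color'][y0:y1,x0:x1,::-1]
    cv2.imwrite(fn,cv2.resize(im,None,fx=s,fy=s,interpolation=cv2.INTER_CUBIC))
E
python3 - <<'E'
from h import *
t=cam("top"); crop(t,215,145,375,255,5,"pics/t1.png"); crop(t,290,170,450,290,5,"pics/t2.png")
s=cam("scene"); crop(s,250,170,430,320,4,"pics/s1.png"); 
# auto blue blobs
for n,c in(("top",t),("scene",s)):
    hsv=cv2.cvtColor(c['color'],cv2.COLOR_RGB2HSV)
    m=cv2.inRange(hsv,(100,90,40),(130,255,255))
    k,l,st,ce=cv2.connectedComponentsWithStats(m)
    for i in range(1,k):
        if st[i,4]>20: 
            w=pw(c,*ce[i],20); print(n,st[i,4],ce[i].round(1),w.round(1))
E
```

```text
top 60 [427.8 186.9] [ 587.9 -352.5   20. ]
scene 335 [612.4   4.2] [-889.6  373.6   20. ]
scene 66 [248.5 144. ] [ 474.1 -369.1   20. ]
scene 62 [297.9 165. ] [ 450.4 -184.9   20. ]
scene 88 [229.6 171. ] [ 592.4 -349.2   20. ]
scene 71 [352.5 191.5] [435.7  13.1  20. ]
```

View pics/t1.png

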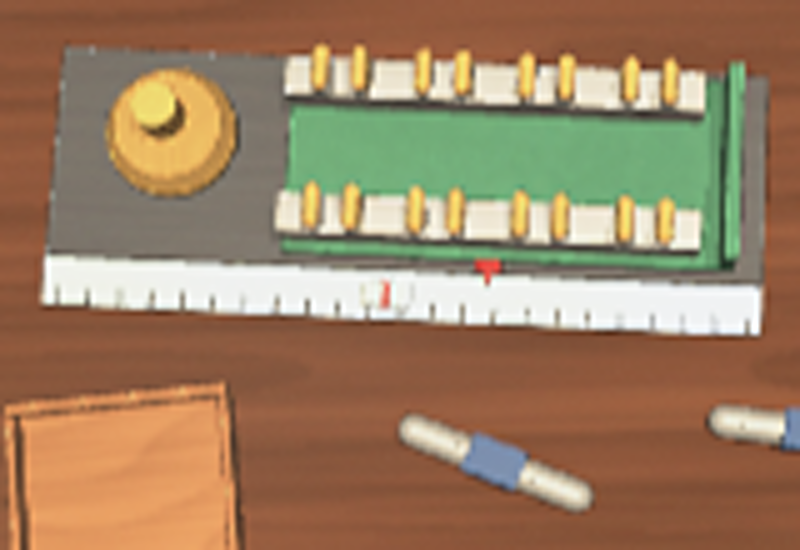

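View pics/t2.png

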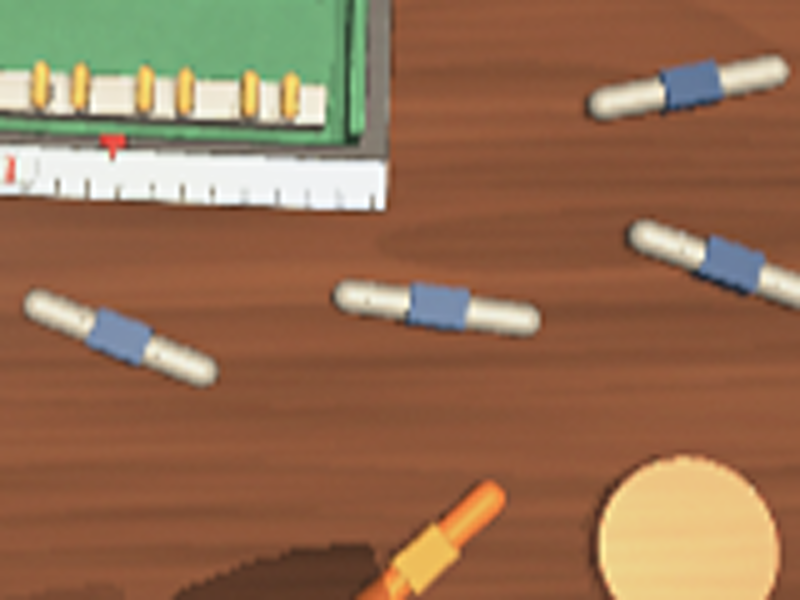

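View pics/s1.png

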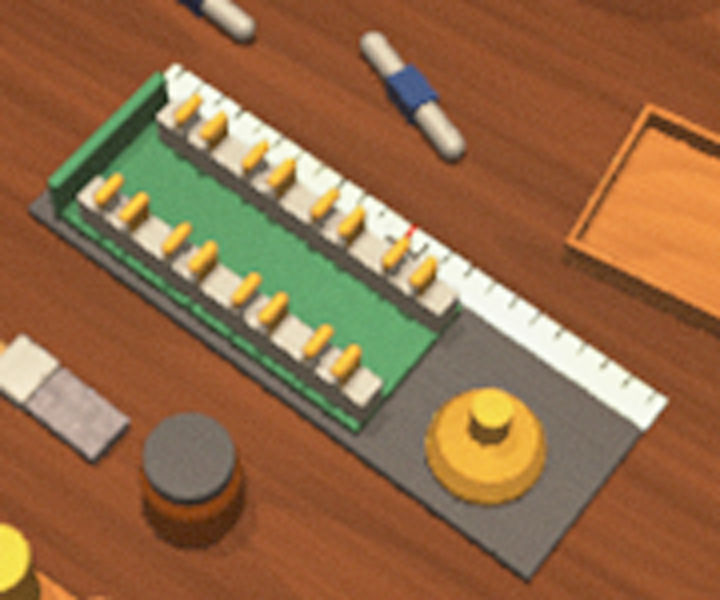

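```bash
cat >> h.py <<'E'
def tri(c1,p1,c2,p2):
    A=[];b=[]
    for c,p in((c1,p1),(c2,p2)):
        d=c['Rcw']@np.array([(p[0]-c['cx'])/c['fx'],(p[1]-c['cy'])/c['fy'],1]);d/=np.linalg.norm(d)
        P=np.eye(3)-np.outer(d,d);A.append(P);b.append(P@c['o'])
    x=np.linalg.lstsq(np.vstack(A),np.hstack(b),rcond=None)[0]
    return x, [np.linalg.norm(P@x-bb) for P,bb in zip(A,b)]
E
python3 - <<'E'
from h import *
t=cam("top");s=cam("scene")
print("canopy top",tri(t,(246.2,166.4),s,(373,272.5)))
T=lambda u,v:(215+u/5,145+v/5)
S=lambda u,v:(250+u/4,170+v/4)
print("canopy z82",pw(t,246.2,166.4,82),pw(s,373,272.5,82))
up=[(340,70),(444,72),(547,76),(650,80)];lo=[(332,207),(436,211),(540,216),(646,220)]
sup=[(333,350),(260,297),(190,248),(122,198)];slo=[(411,262),(337,213),(269,164),(201,118)]
for i in range(4):
  for nm,a,b in(("up",up,sup),("lo",lo,slo)):
    print(i,nm,tri(t,T(*a[i]),s,S(*b[i])),pw(t,*T(*a[i]),74)[:2].round(1),pw(s,*S(*b[i]),74)[:2].round(1))
# mandrels
M=lambda u,v:(290+u/5,170+v/5)
for p in [(692,84),(733,264),(440,307),(119,336)]:
  print("mand",pw(t,*M(*p),22).round(1))
for p in [(600,105,777,70),(640,235,690,0),(347,297,530,320),(35,303,205,373)]:
  a=pw(t,*M(*p[:2]),12);b=pw(t,*M(*p[2:]),12);d=b-a;print("dir",np.arctan2(d[1],d[0]))
print("pointer",pw(t,*T(488,272),30),"line",pw(t,*T(386,293),25))
for p in [(5,405),(223,383)]: print("traycorner",pw(t,*T(*p),28))
E
```

```text
canopy top (array([652.68017119, 217.02709332,  74.58417057]), [np.float64(1.9756449091662882), np.float64(1.9756449091655868)])
canopy z82 [651.40442268 213.8660608   82.        ] [654.85021154 220.10281477  82.        ]
0 up (array([674.9654803 , 103.42237531,  70.24897294]), [np.float64(1.764551781420163), np.float64(1.7645517814200764)]) [674.6 101.5] [675.7 106. ]
0 lo (array([587.67723741, 109.25601955,  69.82562796]), [np.float64(2.278333617012773), np.float64(2.2783336170129496)]) [587.7 106.8] [588.6 112.4]
1 up (array([671.28871286,  39.047916  ,  72.22990671]), [np.float64(2.0688943335925813), np.float64(2.068894333592627)]) [671.8  37.1] [671.1  41.5]
1 lo (array([584.08917476,  44.80004278,  69.39836429]), [np.float64(1.4806074209830387), np.float64(1.480607420983507)]) [583.7  43.3] [585.6  47.6]
2 up (array([667.43974874, -24.55662735,  70.99005328]), [np.float64(2.1557455063930133), np.float64(2.155745506392954)]) [667.6 -26.4] [667.8 -21.4]
2 lo (array([579.06093534, -18.58359919,  70.3614512 ]), [np.float64(1.7558123174633116), np.float64(1.7558123174633986)]) [579.1 -20.1] [580.1 -15.6]
3 up (array([662.95598331, -88.21713969,  72.29942097]), [np.float64(1.988369589970791), np.float64(1.9883695899706206)]) [663.4 -89.9] [662.9 -85.6]
3 lo (array([575.06895738, -83.05239788,  69.497043  ]), [np.float64(2.020791728350929), np.float64(2.0207917283507846)]) [575.  -84.6] [576.5 -79.3]
mand [ 587.7 -353.8   22. ]
mand [ 472.2 -371.3   22. ]
mand [ 449.3 -188.    22. ]
mand [435.6  11.9  22. ]
dir -1.3955428213143566
dir -0.26838635671040517
dir -1.7194549777861223
dir -1.9839818516772614
pointer [553.9693235  13.2981929  30.       ] line [543.00144936  77.92997978  25.        ]
traycorner [476.768881   316.28705277  28.        ]
traycorner [487.55941295 180.04961937  28.        ]
```

>>> arm_command:
  deltas:
    - {"xyz": [0.0375,0.0435,0.009],"turn": [0,0,-0.0315]}
    - {"xyz": [0.0375,0.0435,0.009],"turn": [0,0,-0.0315]}
    - {"xyz": [0.0375,0.0435,0.009],"turn": [0,0,-0.0315]}
    - {"xyz": [0.0375,0.0435,0.009],"turn": [0,0,-0.0315]}
    - {"xyz": [0.0375,0.0435,0.009],"turn": [0,0,-0.0315]}
    - {"xyz": [0.0375,0.0435,0.009],"turn": [0,0,-0.0315]}
    - {"xyz": [0.0375,0.0435,0.009],"turn": [0,0,-0.0315]}
    - {"xyz": [0.0375,0.0435,0.009],"turn": [0,0,-0.0315]}
    - {"xyz": [0.0375,0.0435,0.009],"turn": [0,0,-0.0315]}
    - {"xyz": [0.0375,0.0435,0.009],"turn": [0,0,-0.0315]}
    - {"xyz": [0.0375,0.0435,0.009],"turn": [0,0,-0.0315]}
    - {"xyz": [0.0375,0.0435,0.009],"turn": [0,0,-0.0315]}

```text
clock: 1.85
eef_pos: [620.7, 0.5, 324.8]
eef_rot: [3.142, -0.0, -0.065]
wrist_force: [0.2, -0.8, -0.4]
finger_gap: 94.2
```

>>> arm_command:
  deltas:
    - {"xyz": [0,0,0]}
    - {"xyz": [0,0,0]}

```text
validation failed for argument at $.de...
```

```bash
python3 - <<'E'
from h import *
s=read_state();print(s['eef_pos'],s['eef_rot'],s['qd'].round(3),s['joints'])
w=cam("wrist");cv2.imwrite("pics/w1.png",w['color'][:,:,::-1])
for p in [(674,103.5,72),(588,109,72),(663,-88.5,72),(575.5,-83,72),(652,217,82)]: print(wp(w,p))
E
```

```text
[6.20731458e+02 5.07960462e-01 3.24765860e+02] [ 3.14153215e+00 -1.74817897e-04 -6.52048119e-02] [ 0.617  0.696 -1.1    0.     0.393  0.868] [-5.81527032e-02  4.14759963e-01  1.12062822e+00 -6.17698937e-05
  1.60603008e+00  1.57784626e+00]
[238.251351   132.24681398]
[242.92491849 196.63770404]
[387.9044308  131.08571376]
[384.19215732 196.6724484 ]
[150.78280304 156.1830983 ]
```

View pics/w1.png

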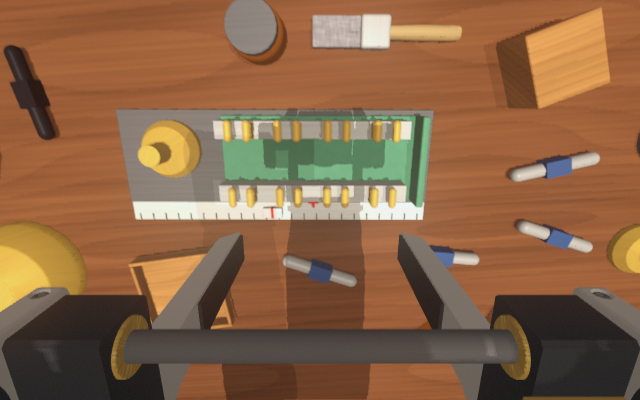

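>>> arm_command:
  deltas:
    - {"xyz": [0.006,0.044,-0.025],"turn": [0,0,0]}
    - {"xyz": [0.006,0.044,-0.025],"turn": [0,0,0]}
    - {"xyz": [0.006,0.044,-0.025],"turn": [0,0,0]}
    - {"xyz": [0.007,0.043,-0.025],"turn": [0,0,0]}
    - {"xyz": [0.007,0.043,-0.024],"turn": [0,0,0]}
    - {"xyz": [0,0,0],"turn": [0,0,0]}
    - {"xyz": [0,0,0],"turn": [0,0,0]}
    - {"xyz": [0,0,0],"turn": [0,0,0]}

```text
clock: 2.9
eef_pos: [652.2, 215.8, 201.6]
eef_rot: [-3.141, -0.001, -0.065]
wrist_force: [1.3, -0.6, 0.4]
finger_gap: 94.0
```

```bash
python3 - <<'E'
from h import *
s=read_state();print(s['eef_pos'],s['eef_rot'],s['qd'].round(3))
w=cam("wrist");cv2.imwrite("pics/w2.png",w['color'][:,:,::-1])
crop(w,220,60,420,210,4,"pics/w2c.png")
for p in [(652,217,82),(652,217,10)]: print(wp(w,p))
E
```

```text
[652.15221996 215.77977682 201.55401093] [-3.14123333e+00 -1.45938457e-03 -6.54333484e-02] [ 0.    -0.001  0.001  0.    -0.001  0.002]
[319.72372806 195.81366129]
[319.91529783 178.58297113]
```

View pics/w2.png

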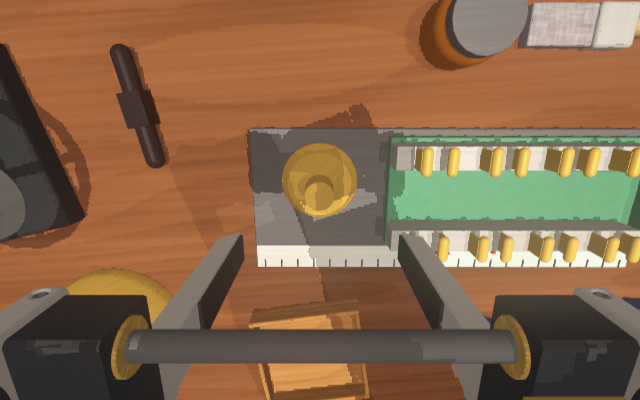

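View pics/w2c.png

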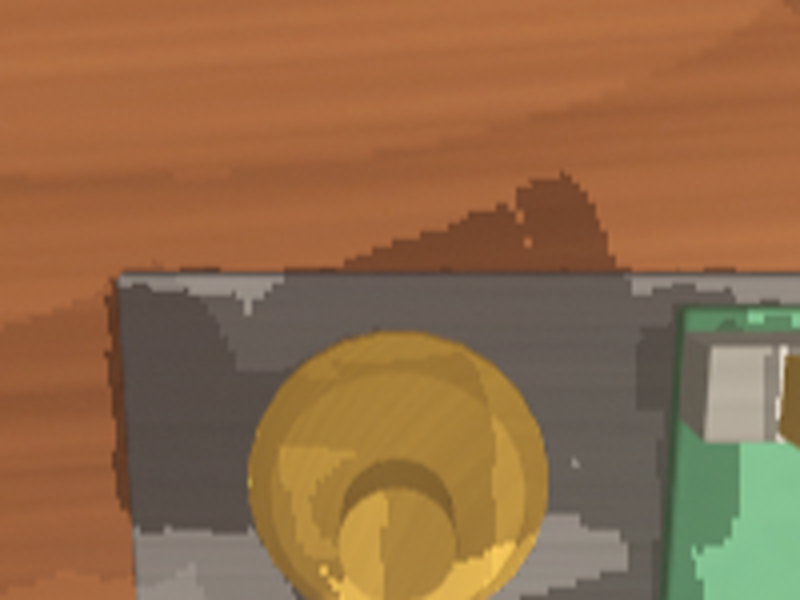

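>>> arm_command:
  deltas:
    - {"xyz": [0,0,-0.035],"turn": [0,0,0]}
    - {"xyz": [0,0,-0.035],"turn": [0,0,0]}
    - {"xyz": [0,0,-0.035],"turn": [0,0,0]}
    - {"xyz": [0,0,-0.02],"turn": [0,0,0]}
    - {"xyz": [0,0,-0.01],"turn": [0,0,0]}
    - {"xyz": [0,0,0],"turn": [0,0,0]}
    - {"xyz": [0,0,0],"turn": [0,0,0]}

```text
clock: 3.82
eef_pos: [652.4, 217.0, 66.8]
eef_rot: [-3.141, -0.002, -0.064]
wrist_force: [0.2, -0.2, -0.0]
finger_gap: 94.2
```

>>> arm_command:
  deltas:
    - {"xyz": [0,0,0],"turn": [0,0,0]}
    - {"xyz": [0,0,0],"turn": [0,0,0]}
    - {"xyz": [0,0,0],"turn": [0,0,0]}
    - {"xyz": [0,0,0],"turn": [0,0,0]}
    - {"xyz": [0,0,0],"turn": [0,0,0]}
    - {"xyz": [0,0,0],"turn": [0,0,0]}
  gripper: 1
  force: 35

```text
clock: 4.58
eef_pos: [651.7, 216.9, 65.4]
eef_rot: [-3.142, 0.0, -0.064]
wrist_force: [-0.1, 0.8, 0.2]
finger_gap: 37.5
```

>>> arm_command:
  deltas:
    - {"xyz": [0,0,0],"turn": [0,0,0]}
    - {"xyz": [0,0,0],"turn": [0,0,0]}
    - {"xyz": [0,0,0],"turn": [0,0,0]}

```text
clock: 4.95
eef_pos: [651.8, 216.9, 65.4]
eef_rot: [-3.142, 0.0, -0.064]
wrist_force: [0.4, -0.1, -0.3]
finger_gap: 27.2
```

```bash
python3 - <<'E'
from h import *
t=cam("top"); crop(t,205,210,275,280,8,"pics/t3.png")
E
```

```text
(no output)
```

View pics/t3.png

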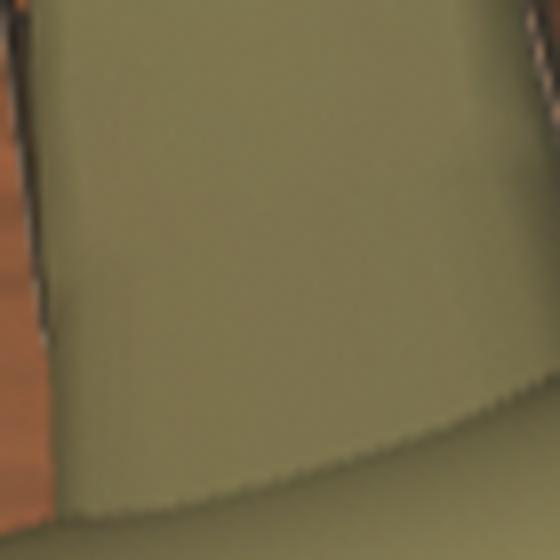

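```bash
python3 - <<'E'
import cv2
a=cv2.imread("pics/top0.png")[210:280,205:275];b=cv2.imread("pics/scene0.png")[190:255,385:460]
cv2.imwrite("pics/t3.png",cv2.resize(a,None,fx=8,fy=8,interpolation=2));cv2.imwrite("pics/s3.png",cv2.resize(b,None,fx=8,fy=8,interpolation=2))
E
```

```text
(no output)
```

View pics/t3.png

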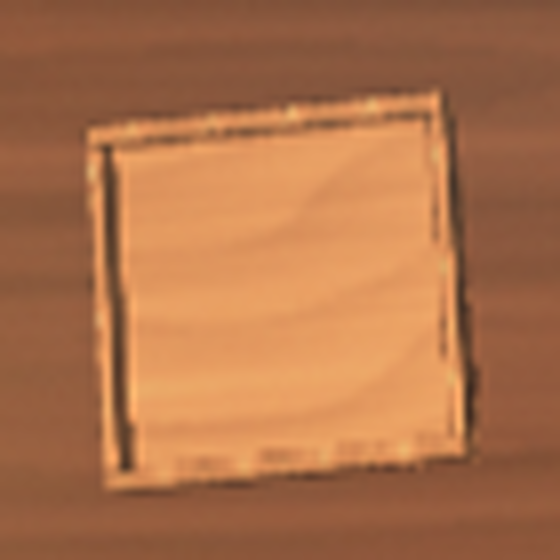

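View pics/s3.png

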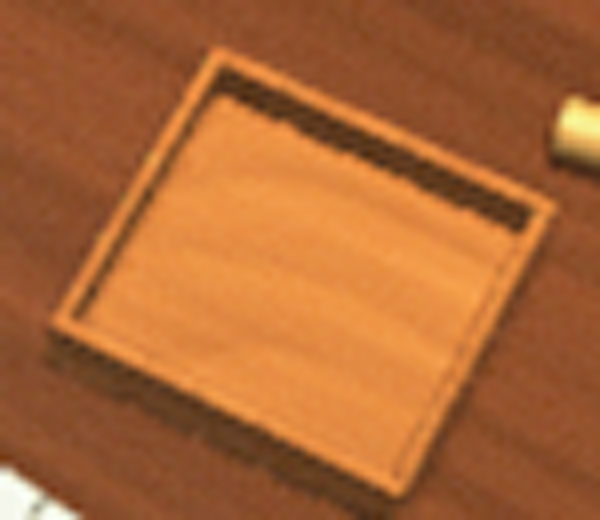

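```bash
python3 - <<'E'
from h import *
t=cam("top");s=cam("scene")
a=np.mean([pw(t,205+u/8,210+v/8,28) for u,v in[(90,132),(438,92),(468,456),(107,488)]],0)
b=np.mean([pw(s,385+u/8,190+v/8,28) for u,v in[(222,50),(553,207),(400,495),(60,323)]],0)
print(a,b)
E
```

```text
[411.91128294 241.97879177  28.        ] [414.29612852 248.35290694  28.        ]
```

>>> arm_command:
  deltas:
    - {"xyz": [0,0,0.03],"turn": [0,0,0]}
    - {"xyz": [0,0,0.03],"turn": [0,0,0]}
    - {"xyz": [0,0,0.03],"turn": [0,0,0]}
    - {"xyz": [0,0,0],"turn": [0,0,0]}
    - {"xyz": [0,0,0],"turn": [0,0,0]}

```text
clock: 5.72
eef_pos: [651.2, 216.7, 153.6]
eef_rot: [3.141, 0.002, -0.064]
wrist_force: [-0.5, -0.5, -2.8]
finger_gap: 27.7
```

>>> arm_command:
  deltas:
    - {"xyz": [-0.034,0.004,0],"turn": [0,0,0]}
    - {"xyz": [-0.034,0.004,0],"turn": [0,0,0]}
    - {"xyz": [-0.034,0.004,0],"turn": [0,0,0]}
    - {"xyz": [-0.034,0.004,0],"turn": [0,0,0]}
    - {"xyz": [-0.034,0.004,0],"turn": [0,0,0]}
    - {"xyz": [-0.034,0.004,0],"turn": [0,0,0]}
    - {"xyz": [-0.035,0.004,0],"turn": [0,0,0]}
    - {"xyz": [0,0,0],"turn": [0,0,0]}
    - {"xyz": [0,0,0],"turn": [0,0,0]}

```text
clock: 6.85
eef_pos: [413.0, 244.7, 154.8]
eef_rot: [3.141, 0.001, -0.064]
wrist_force: [-0.6, 0.1, -2.6]
finger_gap: 27.5
```

>>> arm_command:
  deltas:
    - {"xyz": [0,0,-0.025],"turn": [0,0,0]}
    - {"xyz": [0,0,-0.025],"turn": [0,0,0]}
    - {"xyz": [0,0,-0.025],"turn": [0,0,0]}
    - {"xyz": [0,0,-0.008],"turn": [0,0,0]}
    - {"xyz": [0,0,-0.004],"turn": [0,0,0]}
    - {"xyz": [0,0,-0.003],"turn": [0,0,0]}
    - {"xyz": [0,0,0],"turn": [0,0,0]}
    - {"xyz": [0,0,0],"turn": [0,0,0]}

```text
clock: 7.85
eef_pos: [413.0, 245.0, 65.9]
eef_rot: [-3.141, -0.001, -0.064]
wrist_force: [-0.2, -0.1, -3.1]
finger_gap: 27.6
```

```bash
python3 - <<'E'
from h import *
s=cam("scene"); crop(s,340,140,500,260,5,"pics/s4.png"); print(read_state()['eef_pos'],read_state()['wrist_force'])
E
```

```text
[412.93452621 244.95922699  65.82700408] [ 1.57797266e-01  1.62978691e-04 -3.28535224e+00]
```

View pics/s4.png

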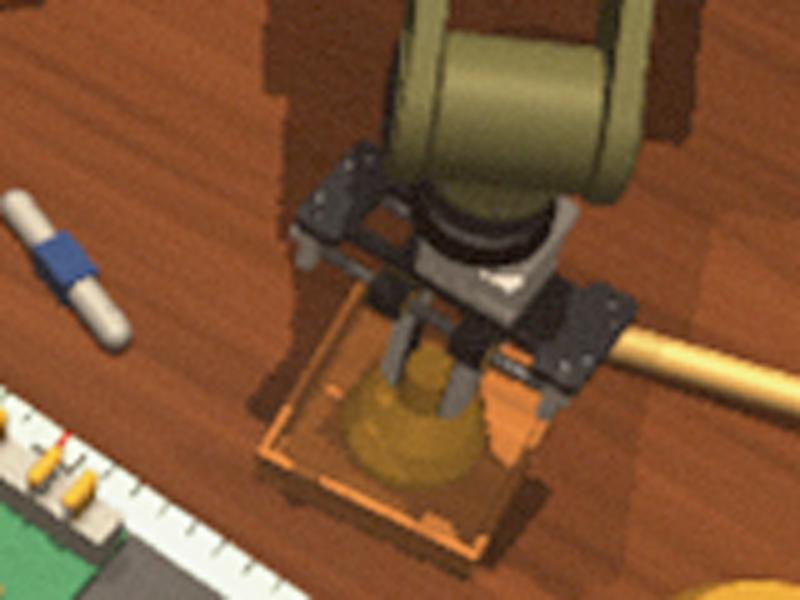

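>>> arm_command:
  deltas:
    - {"xyz": [0,0,-0.002],"turn": [0,0,0]}
    - {"xyz": [0,0,-0.002],"turn": [0,0,0]}
    - {"xyz": [0,0,0],"turn": [0,0,0]}
    - {"xyz": [0,0,0],"turn": [0,0,0]}

```text
clock: 8.4
eef_pos: [412.8, 244.9, 61.5]
eef_rot: [3.142, -0.0, -0.064]
wrist_force: [-0.4, -1.4, -2.5]
finger_gap: 27.4
```

>>> arm_command:
  deltas:
    - {"xyz": [0,0,-0.001],"turn": [0,0,0]}
    - {"xyz": [0,0,-0.001],"turn": [0,0,0]}
    - {"xyz": [0,0,0],"turn": [0,0,0]}
    - {"xyz": [0,0,0],"turn": [0,0,0]}

```text
clock: 8.9
eef_pos: [412.7, 244.9, 59.4]
eef_rot: [-3.142, 0.0, -0.064]
wrist_force: [0.2, -0.2, -3.2]
finger_gap: 27.7
```

>>> arm_command:
  deltas:
    - {"xyz": [0,0,-0.001],"turn": [0,0,0]}
    - {"xyz": [0,0,-0.001],"turn": [0,0,0]}
    - {"xyz": [0,0,0],"turn": [0,0,0]}
    - {"xyz": [0,0,0],"turn": [0,0,0]}

```text
clock: 9.4
eef_pos: [412.9, 244.9, 59.3]
eef_rot: [-3.141, -0.001, -0.064]
wrist_force: [-12.2, -5.7, 27.2]
finger_gap: 27.6
```

>>> arm_command:
  deltas:
    - {"xyz": [0,0,-0.001],"turn": [0,0,0]}
    - {"xyz": [0,0,0],"turn": [0,0,0]}
    - {"xyz": [0,0,0],"turn": [0,0,0]}

```text
clock: 9.78
eef_pos: [413.1, 244.9, 59.1]
eef_rot: [-3.141, -0.001, -0.064]
wrist_force: [-15.5, -10.3, 39.9]
finger_gap: 27.4
```

>>> arm_command:
  deltas:
    - {"xyz": [0,0,0.003],"turn": [0,0,0]}
    - {"xyz": [0,0,0],"turn": [0,0,0]}
    - {"xyz": [0,0,0],"turn": [0,0,0]}

```text
clock: 10.15
eef_pos: [412.8, 244.8, 59.3]
eef_rot: [3.141, 0.0, -0.064]
wrist_force: [-0.6, -0.9, 0.3]
finger_gap: 27.3
```

>>> arm_command:
  deltas:
    - {"xyz": [0,0,0],"turn": [0,0,0]}
    - {"xyz": [0,0,0],"turn": [0,0,0]}
    - {"xyz": [0,0,0],"turn": [0,0,0]}
    - {"xyz": [0,0,0.02],"turn": [0,0,0]}
    - {"xyz": [0,0,0.04],"turn": [0,0,0]}
    - {"xyz": [0,0,0.05],"turn": [0,0,0]}
    - {"xyz": [0,0,0.03],"turn": [0,0,0]}
    - {"xyz": [0,0,0],"turn": [0,0,0]}
    - {"xyz": [0,0,0],"turn": [0,0,0]}
    - {"xyz": [0,0,0],"turn": [0,0,0]}
  gripper: 0.36

```text
clock: 11.4
eef_pos: [412.4, 244.7, 198.2]
eef_rot: [3.141, 0.002, -0.064]
wrist_force: [-0.4, 0.7, -0.3]
finger_gap: 60.2
```

```bash
python3 - <<'E'
from h import *
w=cam("wrist");cv2.imwrite("pics/w3.png",w['color'][:,:,::-1])
s=cam("scene"); crop(s,340,140,500,260,5,"pics/s4.png"); print(read_state()['eef_pos'],read_state()['joints'])
print([wp(w,p) for p in [(413,245,78),(413,245,6)]])
E
```

```text
[412.54460077 244.75497588 198.62114828] [4.59081811e-01 1.60219600e-01 1.73572633e+00 1.65985713e-05
 1.24709035e+00 2.09408701e+00]
[array([320.44445481, 194.33203826]), array([320.41307869, 177.19076218])]
```

View pics/w3.png

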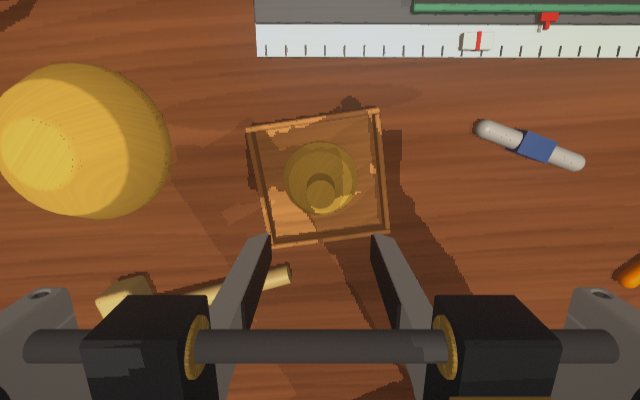

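View pics/s4.png

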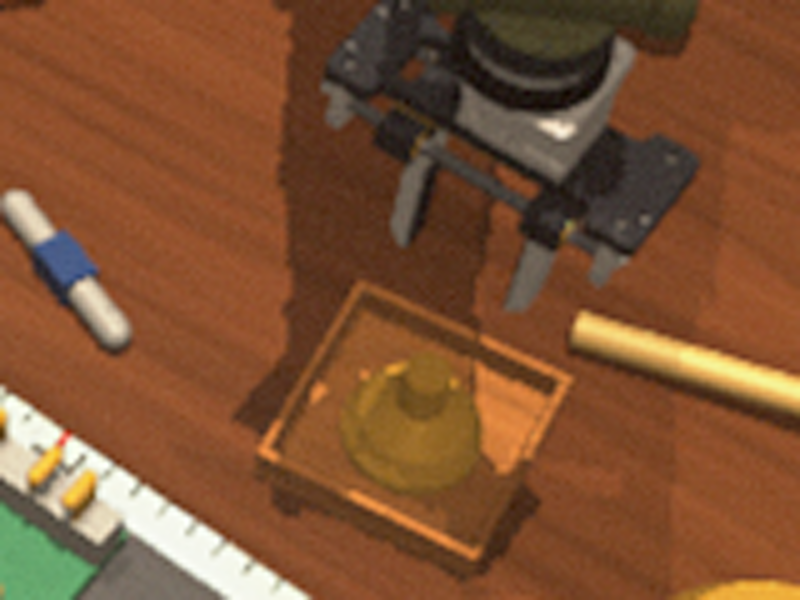

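>>> arm_command:
  deltas:
    - {"xyz": [0.0035,-0.033,0],"turn": [0,0,0.175]}
    - {"xyz": [0.0035,-0.033,0],"turn": [0,0,0.175]}
    - {"xyz": [0.0035,-0.033,0],"turn": [0,0,0.175]}
    - {"xyz": [0.0035,-0.033,0],"turn": [0,0,0.175]}
    - {"xyz": [0.003,-0.033,0],"turn": [0,0,0.175]}
    - {"xyz": [0.003,-0.033,0],"turn": [0,0,0.175]}
    - {"xyz": [0.003,-0.034,0],"turn": [0,0,0.175]}
    - {"xyz": [0,0,-0.03],"turn": [0,0,0]}
    - {"xyz": [0,0,-0.02],"turn": [0,0,0]}
    - {"xyz": [0,0,0],"turn": [0,0,0]}
    - {"xyz": [0,0,0],"turn": [0,0,0]}

```text
clock: 12.88
eef_pos: [436.1, 12.9, 150.1]
eef_rot: [3.141, -0.0, 1.161]
wrist_force: [-0.0, -0.2, 0.1]
finger_gap: 60.6
```

```bash
cat >> h.py <<'E'
def mand(c,near=None):
    "blue block + bar in wrist view: returns centre & bar angle"
    hsv=cv2.cvtColor(c['color'],cv2.COLOR_RGB2HSV)
    m=cv2.inRange(hsv,(100,90,30),(130,255,255))
    k,l,st,ce=cv2.connectedComponentsWithStats(m)
    for i in range(1,k):
        if st[i,4]>200:
            r=cv2.minAreaRect(np.argwhere(l==i)[:,::-1].astype(np.float32))
            b=[pw(c,*p,24) for p in cv2.boxPoints(r)]
            e=[b[1]-b[0],b[2]-b[1]]; e=max(e,key=np.linalg.norm)
            print(st[i],ce[i].round(1),"cen z24",pw(c,*ce[i],24).round(1),"ang",np.arctan2(e[1],e[0]).round(3),"box",r)
E
python3 - <<'E'
from h import *
s=read_state();print(s['eef_pos'],s['eef_rot'])
w=cam("wrist");cv2.imwrite("pics/w4.png",w['color'][:,:,::-1]);mand(w)
p=s['eef_pos'];print(wp(w,[p[0],p[1],24]),wp(w,[436,13,24]))
E
```

```text
[436.0788467   12.9181165  150.07911315] [ 3.14100263e+00 -2.45661761e-04  1.16090884e+00]
[321.98046336 195.02543667] [321.87012522 194.98119014]
```

View pics/w4.png

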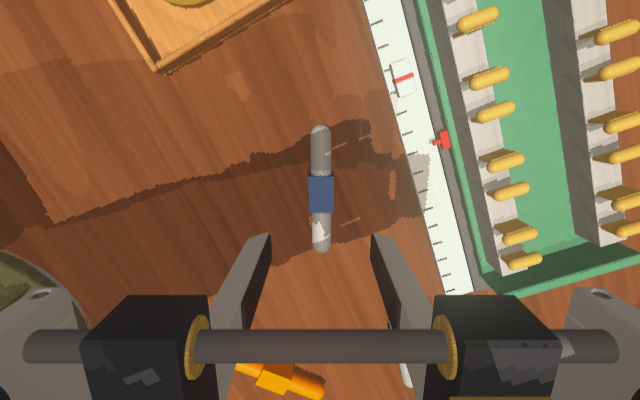

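>>> arm_command:
  deltas:
    - {"xyz": [0,0,-0.04],"turn": [0,0,0]}
    - {"xyz": [0,0,-0.04],"turn": [0,0,0]}
    - {"xyz": [0,0,-0.035],"turn": [0,0,0]}
    - {"xyz": [0,0,-0.015],"turn": [0,0,0]}
    - {"xyz": [0,0,-0.006],"turn": [0,0,0]}
    - {"xyz": [0,0,0],"turn": [0,0,0]}
    - {"xyz": [0,0,0],"turn": [0,0,0]}

```text
clock: 13.8
eef_pos: [436.4, 12.8, 14.4]
eef_rot: [3.14, -0.001, 1.161]
wrist_force: [-0.2, 0.6, 0.8]
finger_gap: 60.4
```

>>> arm_command:
  deltas:
    - {"xyz": [0,0,0],"turn": [0,0,0]}
    - {"xyz": [0,0,0],"turn": [0,0,0]}
    - {"xyz": [0,0,0],"turn": [0,0,0]}
    - {"xyz": [0,0,0],"turn": [0,0,0]}
    - {"xyz": [0,0,0],"turn": [0,0,0]}
    - {"xyz": [0,0,0],"turn": [0,0,0]}
  gripper: 1
  force: 50

```text
clock: 14.55
eef_pos: [435.8, 12.9, 13.5]
eef_rot: [3.141, -0.0, 1.161]
wrist_force: [0.5, -0.6, 0.8]
finger_gap: 24.0
```

>>> arm_command:
  deltas:
    - {"xyz": [0,0,0.05],"turn": [0,0,0]}
    - {"xyz": [0,0,0.056],"turn": [0,0,0]}
    - {"xyz": [0.028,0.0133,0.015],"turn": [0,0,-0.175]}
    - {"xyz": [0.028,0.0133,0.015],"turn": [0,0,-0.175]}
    - {"xyz": [0.028,0.0133,0],"turn": [0,0,-0.175]}
    - {"xyz": [0.028,0.0133,0],"turn": [0,0,-0.175]}
    - {"xyz": [0.028,0.0133,0],"turn": [0,0,-0.175]}
    - {"xyz": [0.028,0.0133,0],"turn": [0,0,-0.175]}
    - {"xyz": [0.0274,0.0133,0],"turn": [0,0,-0.175]}
    - {"xyz": [0,0,0],"turn": [0,0,0]}
    - {"xyz": [0,0,0],"turn": [0,0,0]}
    - {"xyz": [0,0,0],"turn": [0,0,0]}

```text
clock: 16.05
eef_pos: [630.7, 105.6, 149.4]
eef_rot: [3.142, 0.0, -0.063]
wrist_force: [-0.2, -0.6, -4.4]
finger_gap: 23.8
```

```bash
python3 - <<'E'
from h import *
s=read_state();print(s['eef_pos'],s['eef_rot'])
w=cam("wrist");cv2.imwrite("pics/w5.png",w['color'][:,:,::-1]);crop(w,240,80,400,260,4,"pics/w5c.png")
for x in(44,-44):
  for dy in (-12,12):
    a=-.0635; p=[631.4+x*np.cos(a)-dy*np.sin(a),106.1+x*np.sin(a)+dy*np.cos(a),80]; q=wp(w,p);print(x,dy,q,(q-[240,80])*4)
E
```

```text
[630.65523574 105.62480445 149.43859729] [ 3.14152589e+00  4.17785247e-04 -6.33509353e-02]
44 -12 [336.59466787 155.87238812] [386.37867148 303.48955246]
44 12 [304.19945604 155.85500749] [256.79782415 303.42002995]
-44 -12 [335.00435551 262.97268594] [380.01742205 731.89074374]
-44 12 [305.70013564 262.95419399] [262.80054254 731.81677598]
```

View pics/w5c.png

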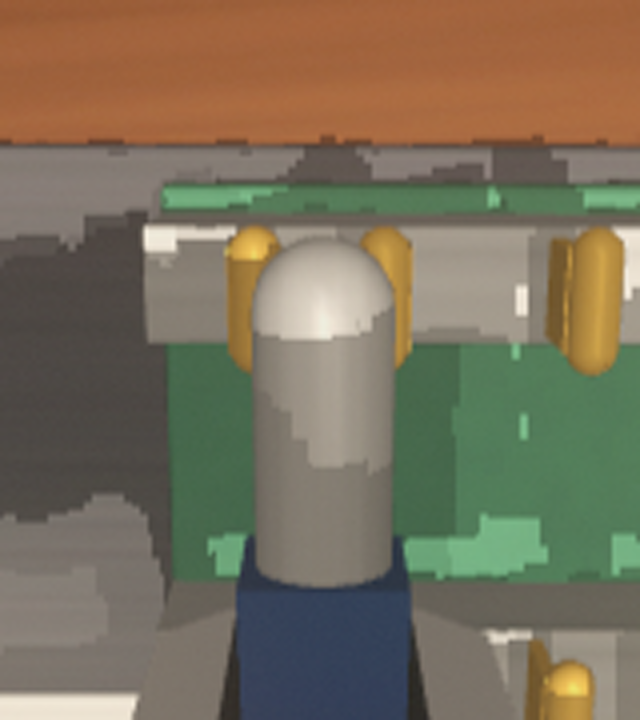

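>>> arm_command:
  deltas:
    - {"xyz": [0,0,-0.03],"turn": [0,0,0]}
    - {"xyz": [0,0,-0.02],"turn": [0,0,0]}
    - {"xyz": [0,0,-0.01],"turn": [0,0,0]}
    - {"xyz": [0,0,-0.003],"turn": [0,0,0]}
    - {"xyz": [0,0,-0.002],"turn": [0,0,0]}
    - {"xyz": [0,0,-0.001],"turn": [0,0,0]}
    - {"xyz": [0,0,0],"turn": [0,0,0]}
    - {"xyz": [0,0,0],"turn": [0,0,0]}

```text
clock: 17.1
eef_pos: [632.1, 106.3, 85.4]
eef_rot: [-3.141, -0.003, -0.064]
wrist_force: [-2.1, 1.3, 5.8]
finger_gap: 23.6
```

>>> arm_command:
  deltas:
    - {"xyz": [0,0,-0.002],"turn": [0,0,0]}
    - {"xyz": [0,0,-0.002],"turn": [0,0,0]}
    - {"xyz": [0,0,-0.002],"turn": [0,0,0]}
    - {"xyz": [0,0,0],"turn": [0,0,0]}

```text
clock: 17.6
eef_pos: [630.7, 106.1, 76.2]
eef_rot: [-3.141, 0.002, -0.064]
wrist_force: [4.2, 3.9, -10.6]
finger_gap: 23.8
```

>>> arm_command:
  deltas:
    - {"xyz": [0,0,-0.003],"turn": [0,0,0]}
    - {"xyz": [0,0,-0.003],"turn": [0,0,0]}
    - {"xyz": [0,0,-0.002],"turn": [0,0,0]}
    - {"xyz": [0,0,0],"turn": [0,0,0]}
    - {"xyz": [0,0,0],"turn": [0,0,0]}

```text
clock: 18.23
eef_pos: [631.1, 106.0, 72.9]
eef_rot: [-3.142, -0.001, -0.064]
wrist_force: [-19.0, -0.2, 28.7]
finger_gap: 23.6
```

>>> arm_command:
  deltas:
    - {"xyz": [0,0,-0.001],"turn": [0,0,0]}
    - {"xyz": [0,0,-0.001],"turn": [0,0,0]}
    - {"xyz": [0,0,0],"turn": [0,0,0]}
    - {"xyz": [0,0,0],"turn": [0,0,0]}

```text
clock: 18.73
eef_pos: [631.3, 106.0, 72.8]
eef_rot: [-3.142, -0.002, -0.064]
wrist_force: [-28.2, -0.9, 46.5]
finger_gap: 23.8
```

>>> arm_command:
  deltas:
    - {"xyz": [0,0,0.003],"turn": [0,0,0]}
    - {"xyz": [0,0,0],"turn": [0,0,0]}
    - {"xyz": [0,0,0],"turn": [0,0,0]}

```text
clock: 19.1
eef_pos: [631.6, 105.9, 73.0]
eef_rot: [-3.141, -0.002, -0.064]
wrist_force: [-10.0, 0.3, 17.6]
finger_gap: 23.7
```

```bash
python3 - <<'E'
from h import *
w=cam("wrist");cv2.imwrite("pics/w6.png",w['color'][:,:,::-1])
s=cam("scene");crop(s,280,180,430,300,5,"pics/s6.png")
E
```

```text
(no output)
```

View pics/w6.png

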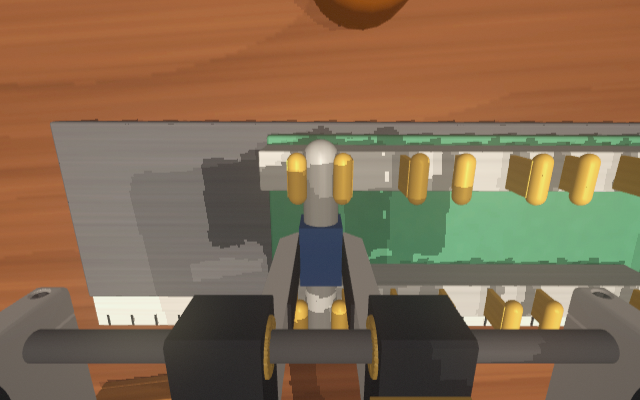

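View pics/s6.png

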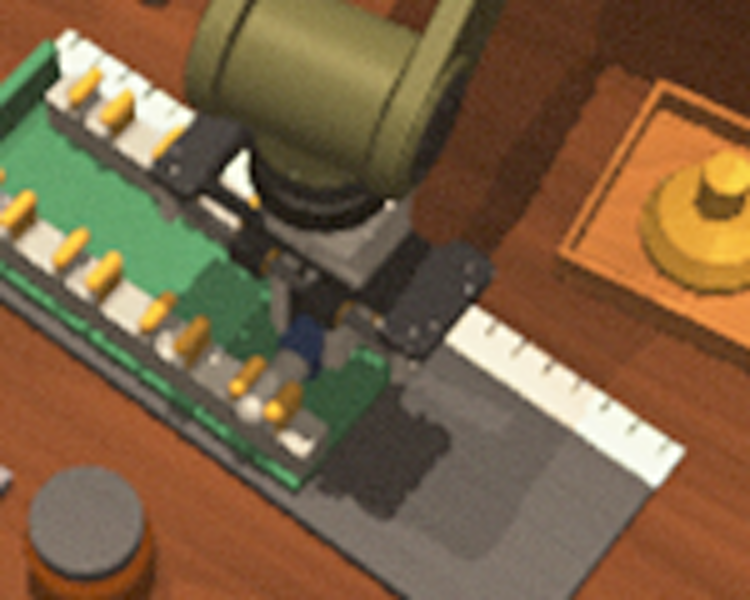

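```bash
python3 - <<'E'
from h import *
s=read_state();print(s['eef_pos'],s['wrist_force'])
w=cam("wrist");crop(w,260,120,400,340,4,"pics/w6c.png")
P=s['eef_pos'];a=-.064
def pt(x,y,z): return wp(w,[631.2+x*np.cos(a)-y*np.sin(a),106.1+x*np.sin(a)+y*np.cos(a),z])
f=lambda q:((q-[260,120])*4).round(0)
for zc in (65,71,84):
  print(zc,"dome tip",f(pt(65,0,zc)),"far bot",f(pt(18,12,zc-12)),f(pt(18,-12,zc-12)),"far top",f(pt(18,12,zc+12)),f(pt(18,-12,zc+12)),"near top",f(pt(-18,12,zc+12)),f(pt(-18,-12,zc+12)),"bar near edge at jaw",f(pt(-44,10,zc)),f(pt(-44,-10,zc)))
print("jaw tops",f(pt(-44,7,80)),f(pt(44,7,80)))
E
```

```text
[631.57749979 105.95325568  73.01976118] [-9.27185149  0.92220012 18.7239752 ]
65 dome tip [244.  68.] far bot [166. 369.] [322. 369.] far top [156. 425.] [332. 425.] near top [161. 658.] [327. 658.] bar near edge at jaw [181. 762.] [306. 762.]
71 dome tip [244.  72.] far bot [164. 382.] [324. 382.] far top [153. 442.] [335. 442.] near top [158. 681.] [330. 681.] bar near edge at jaw [179. 786.] [308. 786.]
84 dome tip [244.  83.] far bot [159. 412.] [330. 412.] far top [146. 482.] [342. 482.] near top [152. 737.] [336. 737.] bar near edge at jaw [175. 843.] [313. 843.]
jaw tops [196. 824.] [190. 245.]
```

View pics/w6c.png

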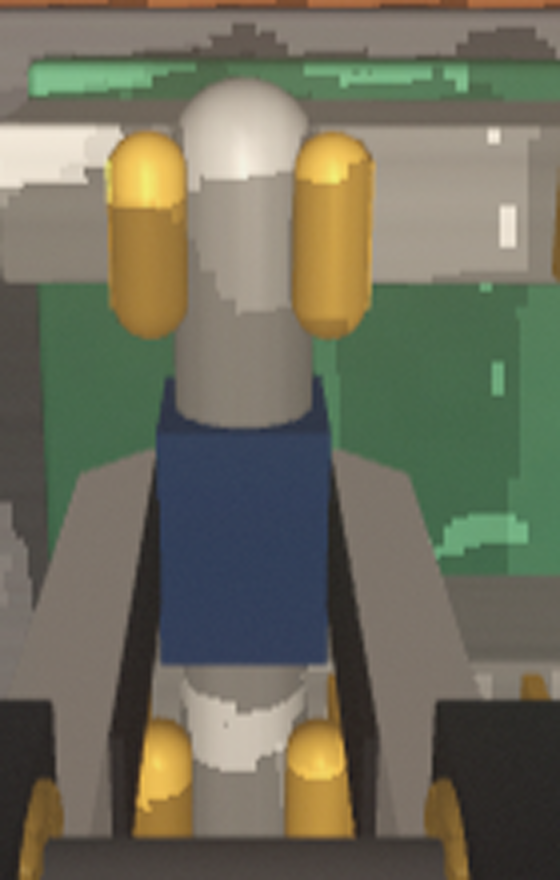

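>>> arm_command:
  deltas:
    - {"xyz": [0,0,0.001],"turn": [0,0,0]}
    - {"xyz": [0,0,0],"turn": [0,0,0]}
    - {"xyz": [0,0,0],"turn": [0,0,0]}
    - {"xyz": [0,0,0.01],"turn": [0,0,0]}
    - {"xyz": [0,0,0.03],"turn": [0,0,0]}
    - {"xyz": [0,0,0.04],"turn": [0,0,0]}
    - {"xyz": [0,0,0],"turn": [0,0,0]}
    - {"xyz": [0,0,0],"turn": [0,0,0]}
  gripper: 0.36

```text
clock: 20.25
eef_pos: [630.9, 105.9, 151.2]
eef_rot: [3.141, 0.0, -0.064]
wrist_force: [-0.4, 0.3, 0.2]
finger_gap: 60.4
```

```bash
python3 - <<'E'
from h import *
s=read_state();print(s['eef_pos'],s['wrist_force'])
w=cam("wrist");cv2.imwrite("pics/w7.png",w['color'][:,:,::-1])
a=-.064
def pt(x,y,z): return wp(w,[631.2+x*np.cos(a)-y*np.sin(a),106.1+x*np.sin(a)+y*np.cos(a),z]).round()
for zc in (65,84):
  print(zc,"tips",pt(65,0,zc),pt(-65,0,zc),"near top",pt(-18,12,zc+12),pt(-18,-12,zc+12))
E
```

```text
[630.94138076 105.90769609 151.17137837] [-0.44808749  0.34558007  0.17495847]
65 tips [321. 126.] [321. 276.] near top [306. 232.] [336. 232.]
84 tips [321. 128.] [321. 288.] near top [305. 241.] [337. 241.]
```

View pics/w7.png

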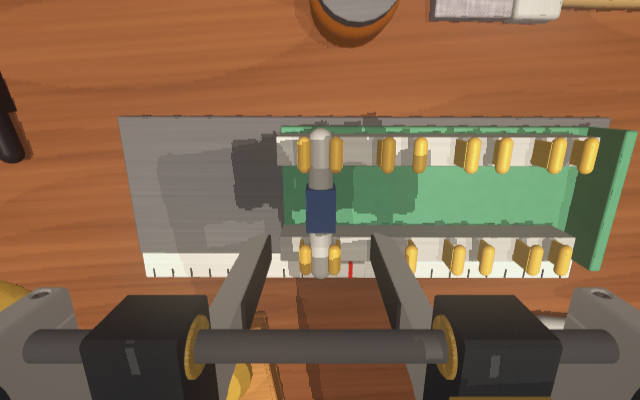

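>>> arm_command:
  deltas:
    - {"xyz": [-0.0202,-0.0327,0],"turn": [0,0,0.165]}
    - {"xyz": [-0.0202,-0.0327,0],"turn": [0,0,0.165]}
    - {"xyz": [-0.0202,-0.0327,0],"turn": [0,0,0.165]}
    - {"xyz": [-0.0202,-0.0327,0],"turn": [0,0,0.165]}
    - {"xyz": [-0.0202,-0.0327,0],"turn": [0,0,0.165]}
    - {"xyz": [-0.0202,-0.0327,0],"turn": [0,0,0.165]}
    - {"xyz": [-0.0202,-0.0327,0],"turn": [0,0,0.165]}
    - {"xyz": [-0.0202,-0.0327,0],"turn": [0,0,0.165]}
    - {"xyz": [-0.0202,-0.0327,0],"turn": [0,0,0.165]}
    - {"xyz": [0,0,0],"turn": [0,0,0]}
    - {"xyz": [0,0,0],"turn": [0,0,0]}

```text
clock: 21.68
eef_pos: [449.4, -188.0, 151.0]
eef_rot: [-3.141, -0.0, 1.418]
wrist_force: [0.8, 0.4, -0.1]
finger_gap: 60.2
```

```bash
python3 - <<'E'
from h import *
s=read_state();print(s['eef_pos'],s['eef_rot'])
w=cam("wrist");cv2.imwrite("pics/w8.png",w['color'][:,:,::-1]);mand(w)
p=s['eef_pos'];print(wp(w,[p[0],p[1],24]))
E
```

```text
[ 449.37912853 -187.96439368  150.96998194] [-3.14075600e+00 -4.16189416e-04  1.41833991e+00]
[322.11437223 195.19291941]
```

View pics/w8.png

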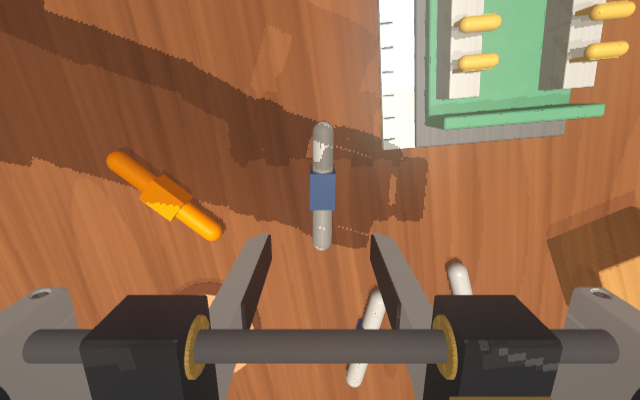

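>>> arm_command:
  deltas:
    - {"xyz": [0.0005,0.0025,-0.04],"turn": [0,0,0]}
    - {"xyz": [0,0,-0.04],"turn": [0,0,0]}
    - {"xyz": [0,0,-0.035],"turn": [0,0,0]}
    - {"xyz": [0,0,-0.015],"turn": [0,0,0]}
    - {"xyz": [0,0,-0.007],"turn": [0,0,0]}
    - {"xyz": [0,0,0],"turn": [0,0,0]}
    - {"xyz": [0,0,0],"turn": [0,0,0]}

```text
clock: 22.6
eef_pos: [450.4, -186.1, 15.4]
eef_rot: [3.14, 0.0, 1.421]
wrist_force: [-0.6, -0.0, -0.5]
finger_gap: 60.3
```

>>> arm_command:
  deltas:
    - {"xyz": [0,0,0],"turn": [0,0,0]}
    - {"xyz": [0,0,0],"turn": [0,0,0]}
    - {"xyz": [0,0,0],"turn": [0,0,0]}
    - {"xyz": [0,0,0],"turn": [0,0,0]}
    - {"xyz": [0,0,0],"turn": [0,0,0]}
    - {"xyz": [0,0,0],"turn": [0,0,0]}
  gripper: 1
  force: 58

```text
clock: 23.35
eef_pos: [450.0, -185.9, 14.5]
eef_rot: [3.141, 0.0, 1.421]
wrist_force: [0.7, 0.8, 0.2]
finger_gap: 23.7
```

>>> arm_command:
  deltas:
    - {"xyz": [0,0,0.055],"turn": [0,0,0]}
    - {"xyz": [0,0,0.051],"turn": [0,0,0]}
    - {"xyz": [0.0197,0.0254,0.015],"turn": [0,0,-0.165]}
    - {"xyz": [0.0197,0.0254,0.015],"turn": [0,0,-0.165]}
    - {"xyz": [0.0197,0.0254,0],"turn": [0,0,-0.165]}
    - {"xyz": [0.0197,0.0254,0],"turn": [0,0,-0.165]}
    - {"xyz": [0.0197,0.0254,0],"turn": [0,0,-0.165]}
    - {"xyz": [0.0197,0.0254,0],"turn": [0,0,-0.165]}
    - {"xyz": [0.0197,0.0254,0],"turn": [0,0,-0.165]}
    - {"xyz": [0.0197,0.0254,0],"turn": [0,0,-0.165]}
    - {"xyz": [0.0197,0.0254,0],"turn": [0,0,-0.165]}
    - {"xyz": [0,0,0],"turn": [0,0,0]}

```text
clock: 24.85
eef_pos: [627.3, 44.3, 149.2]
eef_rot: [3.142, 0.002, -0.064]
wrist_force: [-0.1, -0.1, -3.3]
finger_gap: 23.4
```

>>> arm_command:
  deltas:
    - {"xyz": [0,0,0],"turn": [0,0,0]}
    - {"xyz": [0,0,0],"turn": [0,0,0]}

```text
clock: 25.1
eef_pos: [626.7, 42.1, 150.3]
eef_rot: [3.141, 0.001, -0.064]
wrist_force: [-0.1, -0.8, -3.7]
finger_gap: 23.4
```

```bash
cat >> h.py <<'E'
def seatview(fn,i):
    s=read_state();print(s['eef_pos'],s['eef_rot'])
    w=cam("wrist");crop(w,240,80,400,260,4,fn)
    a=-.0635;cx,cy=625.3+(1.5-i)*4.1,10.3+(1.5-i)*63.9
    f=lambda x,y,z:((wp(w,[cx+x*np.cos(a)-y*np.sin(a),cy+x*np.sin(a)+y*np.cos(a),z])-[240,80])*4).round(0)
    print("jaw tops",f(44,12,80),f(44,-12,80))
    z=s['eef_pos'][2]-2; P=s['eef_pos']
    g=lambda x,y,z:((wp(w,[P[0]+x*np.cos(a)-y*np.sin(a),P[1]+x*np.sin(a)+y*np.cos(a),z])-[240,80])*4).round(0)
    print("bar if centred",g(65,0,z),g(40,10,z),g(40,-10,z))
E
python3 -c "
from h import *
seatview('pics/w9.png',1)"
```

```text
[626.74211443  42.05018437 150.34140727] [ 3.14147589e+00  5.00619550e-04 -6.37929736e-02]
jaw tops [258. 303.] [388. 303.]
bar if centred [325. 230.] [251. 416.] [398. 416.]
```

View pics/w9.png

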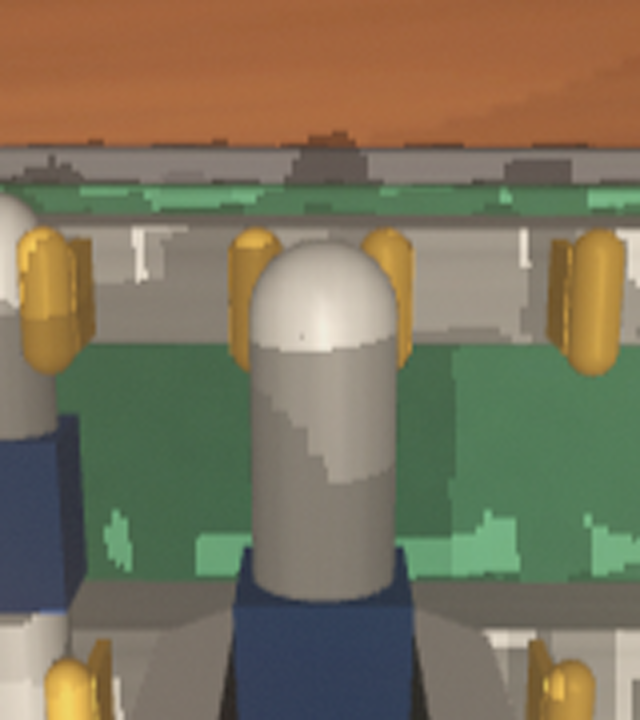

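>>> arm_command:
  deltas:
    - {"xyz": [0,0,-0.03],"turn": [0,0,0]}
    - {"xyz": [0,0,-0.02],"turn": [0,0,0]}
    - {"xyz": [0,0,-0.009],"turn": [0,0,0]}
    - {"xyz": [0,0,-0.003],"turn": [0,0,0]}
    - {"xyz": [0,0,-0.002],"turn": [0,0,0]}
    - {"xyz": [0,0,0],"turn": [0,0,0]}
    - {"xyz": [0,0,0],"turn": [0,0,0]}

```text
clock: 26.02
eef_pos: [627.3, 42.8, 86.9]
eef_rot: [-3.142, -0.001, -0.064]
wrist_force: [-0.4, -0.3, -3.2]
finger_gap: 23.9
```

>>> arm_command:
  deltas:
    - {"xyz": [0,0,-0.002],"turn": [0,0,0]}
    - {"xyz": [0,0,-0.002],"turn": [0,0,0]}
    - {"xyz": [0,0,0],"turn": [0,0,0]}

```text
clock: 26.4
eef_pos: [628.0, 42.7, 83.8]
eef_rot: [-3.141, -0.003, -0.064]
wrist_force: [-1.0, -0.2, 5.7]
finger_gap: 23.5
```

>>> arm_command:
  deltas:
    - {"xyz": [0,0,-0.003],"turn": [0,0,0]}
    - {"xyz": [0,0,-0.003],"turn": [0,0,0]}
    - {"xyz": [0,0,0],"turn": [0,0,0]}

```text
clock: 26.78
eef_pos: [628.2, 42.7, 77.4]
eef_rot: [-3.141, -0.003, -0.064]
wrist_force: [5.4, -1.1, 1.7]
finger_gap: 23.2
```

>>> arm_command:
  deltas:
    - {"xyz": [0,0,-0.002],"turn": [0,0,0]}
    - {"xyz": [0,0,-0.002],"turn": [0,0,0]}
    - {"xyz": [0,0,0],"turn": [0,0,0]}

```text
clock: 27.15
eef_pos: [626.2, 42.8, 70.8]
eef_rot: [3.141, 0.003, -0.064]
wrist_force: [3.6, -0.5, -15.0]
finger_gap: 23.7
```

>>> arm_command:
  deltas:
    - {"xyz": [0,0,-0.0015],"turn": [0,0,0]}
    - {"xyz": [0,0,-0.0015],"turn": [0,0,0]}
    - {"xyz": [0,0,0],"turn": [0,0,0]}
    - {"xyz": [0,0,0],"turn": [0,0,0]}

```text
clock: 27.65
eef_pos: [626.8, 42.8, 69.1]
eef_rot: [3.142, 0.001, -0.064]
wrist_force: [-2.0, 0.2, -11.3]
finger_gap: 23.4
```

>>> arm_command:
  deltas:
    - {"xyz": [0,0,-0.001],"turn": [0,0,0]}
    - {"xyz": [0,0,-0.001],"turn": [0,0,0]}
    - {"xyz": [0,0,0],"turn": [0,0,0]}
    - {"xyz": [0,0,0],"turn": [0,0,0]}

```text
clock: 28.15
eef_pos: [627.5, 42.8, 67.9]
eef_rot: [-3.141, -0.001, -0.064]
wrist_force: [0.8, -0.1, -3.9]
finger_gap: 23.5
```

```bash
cat >> h.py <<'E'
def homechk(fn,i,box=(220,110,420,290)):
    s=read_state();print(s['eef_pos'],s['wrist_force'])
    w=cam("wrist");crop(w,*box,4,fn)
    a=-.0635;cx,cy=625.3+(1.5-i)*4.1,10.3+(1.5-i)*63.9
    f=lambda x,y,z:((wp(w,[cx+x*np.cos(a)-y*np.sin(a),cy+x*np.sin(a)+y*np.cos(a),z])-[box[0],box[1]])*4).round(0)
    for zc in (65,70,84): print(zc,"tips",f(65,0,zc),f(-65,0,zc),"far bot",f(18,12,zc-12),"far top",f(18,12,zc+12),"near top",f(-18,12,zc+12))
E
python3 -c "
from h import *
homechk('pics/w10.png',1)"
```

```text
[627.45308478  42.81762328  67.87247423] [ 0.7562324  -0.13066614 -3.87684194]
65 tips [409. 109.] [408. 933.] far bot [329. 418.] far top [319. 477.] near top [324. 716.]
70 tips [409. 113.] [408. 956.] far bot [327. 429.] far top [316. 492.] near top [321. 736.]
84 tips [410. 126.] [ 409. 1026.] far bot [321. 464.] far top [309. 537.] near top [315. 799.]
```

View pics/w10.png

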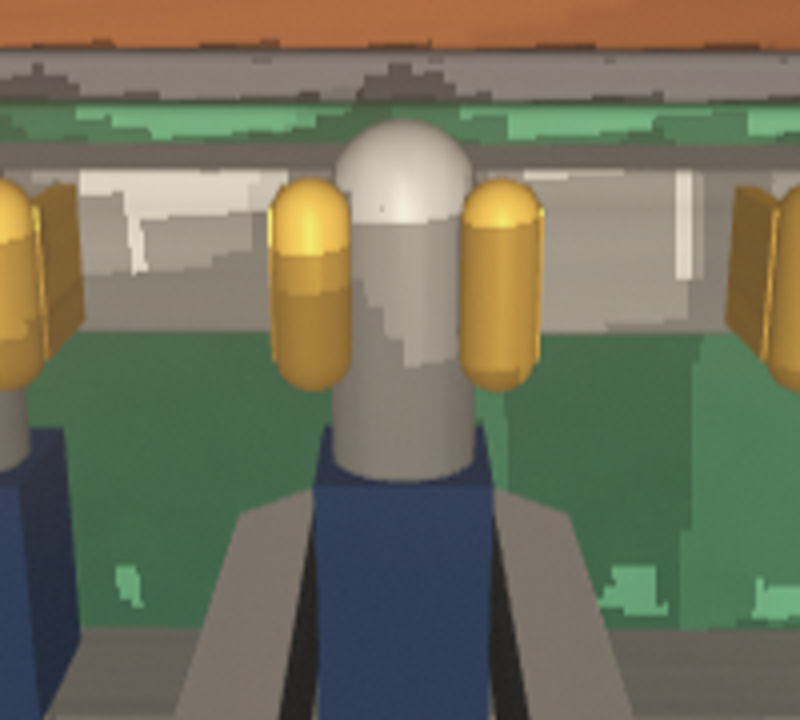

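>>> arm_command:
  deltas:
    - {"xyz": [0,0,-0.001],"turn": [0,0,0]}
    - {"xyz": [0,0,-0.001],"turn": [0,0,0]}
    - {"xyz": [0,0,0],"turn": [0,0,0]}
    - {"xyz": [0,0,0],"turn": [0,0,0]}

```text
clock: 28.7
eef_pos: [627.5, 42.8, 67.4]
eef_rot: [-3.142, -0.001, -0.064]
wrist_force: [-7.7, -0.4, 14.2]
finger_gap: 23.5
```

>>> arm_command:
  deltas:
    - {"xyz": [0,0,-0.001],"turn": [0,0,0]}
    - {"xyz": [0,0,0],"turn": [0,0,0]}

```text
clock: 28.95
eef_pos: [627.5, 42.8, 67.3]
eef_rot: [-3.142, -0.002, -0.064]
wrist_force: [-13.2, -0.9, 21.6]
finger_gap: 23.7
```

>>> arm_command:
  deltas:
    - {"xyz": [0,0,0.002],"turn": [0,0,0]}
    - {"xyz": [0,0,0],"turn": [0,0,0]}
    - {"xyz": [0,0,0],"turn": [0,0,0]}
    - {"xyz": [0,0,0.01],"turn": [0,0,0]}
    - {"xyz": [0,0,0.04],"turn": [0,0,0]}
    - {"xyz": [0,0,0.048],"turn": [0,0,0]}
    - {"xyz": [0,0,0],"turn": [0,0,0]}
  gripper: 0.36

```text
clock: 29.82
eef_pos: [628.8, 42.8, 169.2]
eef_rot: [-3.141, -0.007, -0.064]
wrist_force: [-0.1, -0.0, 0.3]
finger_gap: 60.2
```

>>> arm_command:
  deltas:
    - {"xyz": [-0.0172,-0.046,0],"turn": [0,0,-0.0227]}
    - {"xyz": [-0.0172,-0.046,0],"turn": [0,0,-0.0227]}
    - {"xyz": [-0.0172,-0.046,0],"turn": [0,0,-0.0227]}
    - {"xyz": [-0.0172,-0.046,0],"turn": [0,0,-0.0227]}
    - {"xyz": [-0.0172,-0.046,0],"turn": [0,0,-0.0227]}
    - {"xyz": [-0.0172,-0.046,0],"turn": [0,0,-0.0227]}
    - {"xyz": [-0.0172,-0.046,0],"turn": [0,0,-0.0227]}
    - {"xyz": [-0.0172,-0.046,0],"turn": [0,0,-0.0227]}
    - {"xyz": [-0.0172,-0.046,0],"turn": [0,0,-0.0227]}
    - {"xyz": [0,0,0],"turn": [0,0,0]}
    - {"xyz": [0,0,0],"turn": [0,0,0]}
    - {"xyz": [0,0,0],"turn": [0,0,0]}

```text
clock: 31.32
eef_pos: [472.9, -370.2, 164.4]
eef_rot: [-3.141, 0.0, -0.267]
wrist_force: [0.3, 0.2, 0.2]
finger_gap: 60.2
```

```bash
python3 - <<'E'
from h import *
s=read_state();print(s['eef_pos'],s['eef_rot'])
w=cam("wrist");cv2.imwrite("pics/w11.png",w['color'][:,:,::-1])
p=s['eef_pos'];print(wp(w,[p[0],p[1],24]),wp(w,[p[0],p[1],12]))
E
```

```text
[ 472.87865894 -370.16401264  164.3743249 ] [-3.14138326e+00  1.58915306e-04 -2.66983213e-01]
[320.67769396 189.54442288] [320.67803841 186.54377654]
```

View pics/w11.png

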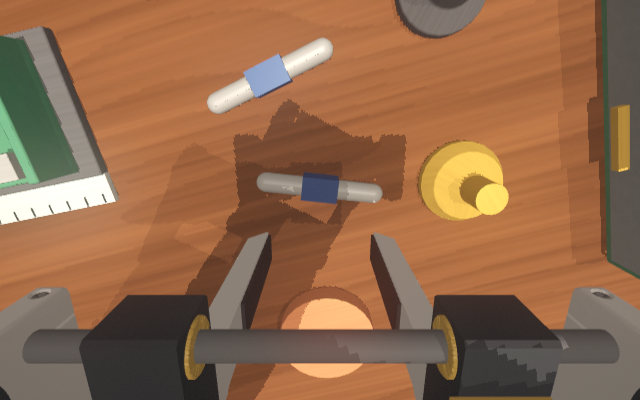

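```bash
python3 - <<'E'
from h import *
s=read_state()
w=cam("wrist");crop(w,240,150,400,220,5,"pics/w12.png")
a=pw(w,264,182,14);b=pw(w,376,192.5,14);d=a-b;print(a,b,np.arctan2(d[1],d[0]),(a+b)/2)
print(pw(w,320.5,188,24))
E
```

```text
[ 493.15041451 -316.00391007   14.        ] [ 452.32042908 -423.51324039   14.        ] 1.2078408238034473 [ 472.73542179 -369.75857523   14.        ]
[ 474.44562023 -370.48064082   24.        ]
```

View pics/w12.png

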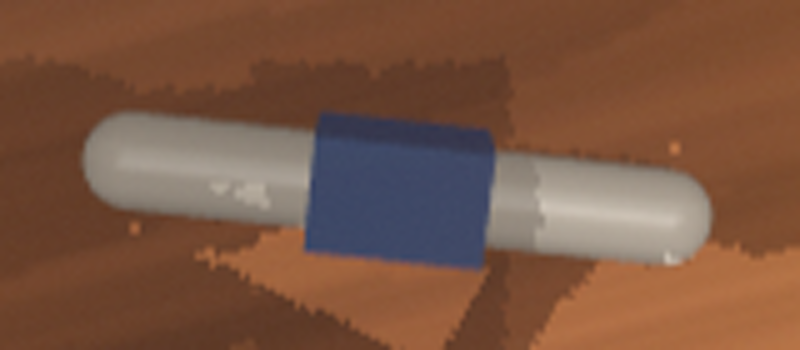

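>>> arm_command:
  deltas:
    - {"xyz": [0,0,0],"turn": [0,0,0.164]}
    - {"xyz": [0,0,0],"turn": [0,0,0.164]}
    - {"xyz": [0,0,0],"turn": [0,0,0.164]}
    - {"xyz": [0,0,0],"turn": [0,0,0.164]}
    - {"xyz": [0,0,0],"turn": [0,0,0.164]}
    - {"xyz": [0,0,0],"turn": [0,0,0.164]}
    - {"xyz": [0,0,0],"turn": [0,0,0.164]}
    - {"xyz": [0,0,0],"turn": [0,0,0.164]}
    - {"xyz": [0,0,0],"turn": [0,0,0.164]}
    - {"xyz": [0,0,0],"turn": [0,0,0]}
    - {"xyz": [0,0,0],"turn": [0,0,0]}

```text
clock: 32.8
eef_pos: [472.5, -371.0, 164.5]
eef_rot: [3.142, -0.0, 1.204]
wrist_force: [0.1, 0.3, 0.3]
finger_gap: 60.2
```

```bash
python3 - <<'E'
from h import *
s=read_state();print(s['eef_pos'],s['eef_rot'])
w=cam("wrist");crop(w,240,100,400,260,4,"pics/w13.png")
p=s['eef_pos'];q=wp(w,[p[0],p[1],24]);print(q,(q-[240,100])*4)
E
```

```text
[ 472.53880531 -370.9524882   164.48550579] [ 3.14155110e+00 -1.35916757e-05  1.20432090e+00]
[321.98560317 191.11080976] [327.94241268 364.44323903]
```

View pics/w13.png

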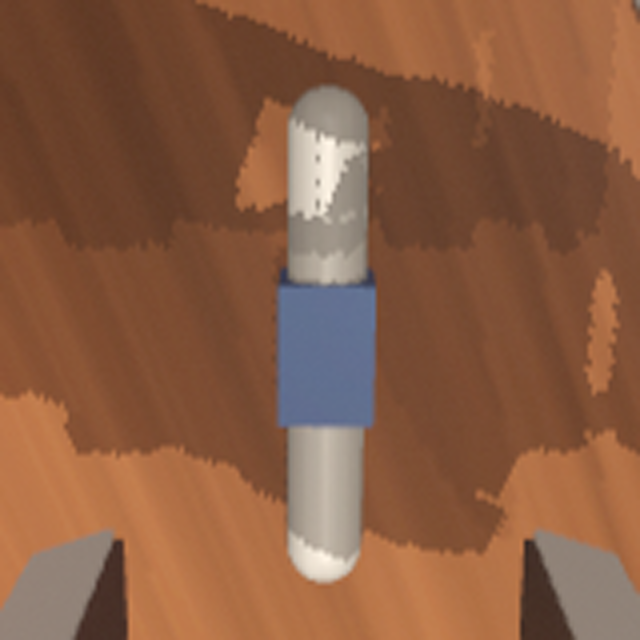

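>>> arm_command:
  deltas:
    - {"xyz": [0.0007,0.0019,-0.045],"turn": [0,0,0]}
    - {"xyz": [0,0,-0.045],"turn": [0,0,0]}
    - {"xyz": [0,0,-0.035],"turn": [0,0,0]}
    - {"xyz": [0,0,-0.018],"turn": [0,0,0]}
    - {"xyz": [0,0,-0.007],"turn": [0,0,0]}
    - {"xyz": [0,0,0],"turn": [0,0,0]}
    - {"xyz": [0,0,0],"turn": [0,0,0]}

```text
clock: 33.72
eef_pos: [473.6, -369.8, 15.7]
eef_rot: [3.14, 0.001, 1.207]
wrist_force: [1.0, 1.4, 0.5]
finger_gap: 60.1
```

>>> arm_command:
  deltas:
    - {"xyz": [0,0,0],"turn": [0,0,0]}
    - {"xyz": [0,0,0],"turn": [0,0,0]}
    - {"xyz": [0,0,0],"turn": [0,0,0]}
    - {"xyz": [0,0,0],"turn": [0,0,0]}
    - {"xyz": [0,0,0],"turn": [0,0,0]}
    - {"xyz": [0,0,0],"turn": [0,0,0]}
  gripper: 1
  force: 58

```text
clock: 34.48
eef_pos: [473.1, -369.4, 14.5]
eef_rot: [3.141, 0.0, 1.208]
wrist_force: [0.6, 0.2, -0.0]
finger_gap: 23.3
```

>>> arm_command:
  deltas:
    - {"xyz": [0,0,0.055],"turn": [0,0,0]}
    - {"xyz": [0,0,0.051],"turn": [0,0,0]}
    - {"xyz": [0.0167,0.0386,0.015],"turn": [0,0,-0.1413]}
    - {"xyz": [0.0167,0.0386,0.015],"turn": [0,0,-0.1413]}
    - {"xyz": [0.0167,0.0386,0],"turn": [0,0,-0.1413]}
    - {"xyz": [0.0167,0.0386,0],"turn": [0,0,-0.1413]}
    - {"xyz": [0.0167,0.0386,0],"turn": [0,0,-0.1413]}
    - {"xyz": [0.0167,0.0386,0],"turn": [0,0,-0.1413]}
    - {"xyz": [0.0167,0.0386,0],"turn": [0,0,-0.1413]}
    - {"xyz": [0.0167,0.0386,0],"turn": [0,0,-0.1413]}
    - {"xyz": [0.0165,0.0388,0],"turn": [0,0,-0.1413]}
    - {"xyz": [0,0,0],"turn": [0,0,0]}

```text
clock: 35.98
eef_pos: [623.3, -19.2, 149.6]
eef_rot: [-3.141, 0.001, -0.063]
wrist_force: [0.7, -0.5, -4.0]
finger_gap: 23.7
```

>>> arm_command:
  deltas:
    - {"xyz": [0,0,0],"turn": [0,0,0]}
    - {"xyz": [0,0,0],"turn": [0,0,0]}

```text
clock: 36.22
eef_pos: [622.8, -22.6, 150.3]
eef_rot: [3.142, 0.001, -0.065]
wrist_force: [-0.2, -0.3, -2.3]
finger_gap: 23.6
```

```bash
python3 -c "
from h import *
seatview('pics/w14.png',2)"
```

```text
[622.82705394 -22.64747986 150.28259865] [ 3.14150324e+00  5.16968791e-04 -6.45626506e-02]
jaw tops [254. 305.] [383. 305.]
bar if centred [325. 230.] [251. 416.] [398. 416.]
```

View pics/w14.png

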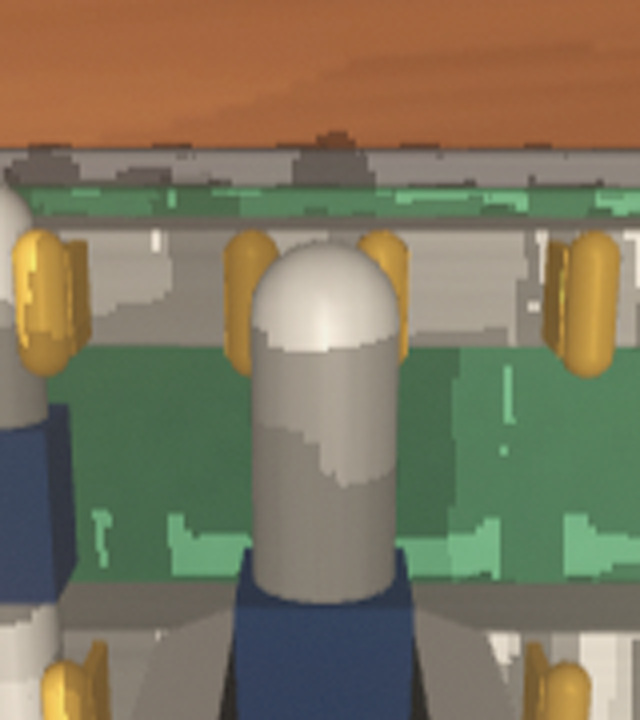

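>>> arm_command:
  deltas:
    - {"xyz": [0,0,-0.03],"turn": [0,0,0]}
    - {"xyz": [0,0,-0.02],"turn": [0,0,0]}
    - {"xyz": [0,0,0],"turn": [0,0,0]}
    - {"xyz": [0,0,0],"turn": [0,0,0]}

```text
clock: 36.78
eef_pos: [623.6, -22.1, 101.5]
eef_rot: [3.142, -0.001, -0.064]
wrist_force: [0.1, -0.4, -2.8]
finger_gap: 23.4
```

```bash
python3 -c "
from h import *
seatview('pics/w15.png',2)"
```

```text
[623.56270195 -22.11577453 101.54755824] [ 3.14154469e+00 -1.33473577e-03 -6.44799958e-02]
jaw tops [241. 361.] [402. 361.]
bar if centred [325. 229.] [251. 416.] [398. 416.]
```

View pics/w15.png

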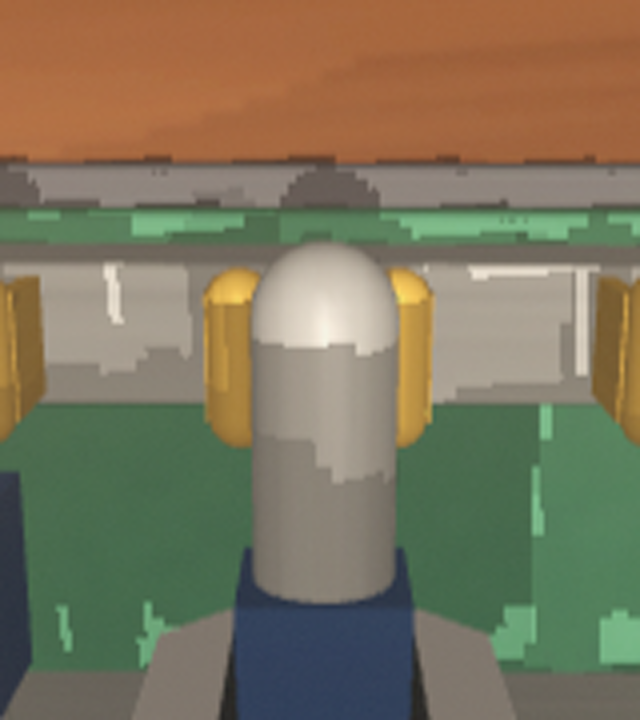

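>>> arm_command:
  deltas:
    - {"xyz": [0,0.0007,-0.009],"turn": [0,0,0]}
    - {"xyz": [0,0,-0.003],"turn": [0,0,0]}
    - {"xyz": [0,0,-0.002],"turn": [0,0,0]}
    - {"xyz": [0,0,0],"turn": [0,0,0]}

```text
clock: 37.33
eef_pos: [623.2, -21.1, 86.6]
eef_rot: [3.141, -0.0, -0.064]
wrist_force: [0.4, -0.3, -3.3]
finger_gap: 23.3
```

>>> arm_command:
  deltas:
    - {"xyz": [0,0,-0.002],"turn": [0,0,0]}
    - {"xyz": [0,0,-0.002],"turn": [0,0,0]}
    - {"xyz": [0,0,0],"turn": [0,0,0]}

```text
clock: 37.7
eef_pos: [623.9, -21.1, 83.7]
eef_rot: [3.141, -0.003, -0.064]
wrist_force: [-1.1, -1.0, 6.9]
finger_gap: 23.5
```

>>> arm_command:
  deltas:
    - {"xyz": [0,0,-0.003],"turn": [0,0,0]}
    - {"xyz": [0,0,-0.003],"turn": [0,0,0]}
    - {"xyz": [0,0,0],"turn": [0,0,0]}

```text
clock: 38.08
eef_pos: [624.2, -21.1, 77.4]
eef_rot: [3.142, -0.003, -0.064]
wrist_force: [4.5, -0.1, 2.0]
finger_gap: 23.6
```

>>> arm_command:
  deltas:
    - {"xyz": [0,0,-0.002],"turn": [0,0,0]}
    - {"xyz": [0,0,-0.002],"turn": [0,0,0]}
    - {"xyz": [0,0,0],"turn": [0,0,0]}

```text
clock: 38.45
eef_pos: [622.2, -21.0, 70.8]
eef_rot: [-3.142, 0.003, -0.064]
wrist_force: [4.1, -1.8, -14.8]
finger_gap: 23.7
```

Same pattern as seat 1. Finish: 5 mm more, then check the force.

>>> arm_command:
  deltas:
    - {"xyz": [0,0,-0.0015],"turn": [0,0,0]}
    - {"xyz": [0,0,-0.0015],"turn": [0,0,0]}
    - {"xyz": [0,0,-0.001],"turn": [0,0,0]}
    - {"xyz": [0,0,-0.001],"turn": [0,0,0]}
    - {"xyz": [0,0,-0.001],"turn": [0,0,0]}
    - {"xyz": [0,0,0],"turn": [0,0,0]}
    - {"xyz": [0,0,0],"turn": [0,0,0]}

```text
clock: 39.33
eef_pos: [623.6, -20.9, 67.4]
eef_rot: [-3.141, -0.001, -0.064]
wrist_force: [-1.9, 1.2, 6.2]
finger_gap: 23.6
```

>>> arm_command:
  deltas:
    - {"xyz": [0,0,-0.001],"turn": [0,0,0]}
    - {"xyz": [0,0,-0.001],"turn": [0,0,0]}
    - {"xyz": [0,0,0],"turn": [0,0,0]}

```text
clock: 39.7
eef_pos: [623.7, -20.9, 67.3]
eef_rot: [-3.142, -0.002, -0.064]
wrist_force: [-12.2, 2.3, 23.9]
finger_gap: 23.8
```

>>> arm_command:
  deltas:
    - {"xyz": [0,0,0.002],"turn": [0,0,0]}
    - {"xyz": [0,0,0],"turn": [0,0,0]}
    - {"xyz": [0,0,0],"turn": [0,0,0]}
    - {"xyz": [0,0,0.01],"turn": [0,0,0]}
    - {"xyz": [0,0,0.04],"turn": [0,0,0]}
    - {"xyz": [0,0,0.048],"turn": [0,0,0]}
    - {"xyz": [0,0,0],"turn": [0,0,0]}
  gripper: 0.36

```text
clock: 40.58
eef_pos: [624.7, -21.1, 169.1]
eef_rot: [3.141, -0.007, -0.064]
wrist_force: [0.8, -0.7, 0.3]
finger_gap: 60.2
```

>>> arm_command:
  deltas:
    - {"xyz": [-0.0032,-0.0302,0],"turn": [0,0,0.1645]}
    - {"xyz": [-0.0032,-0.0302,0],"turn": [0,0,0.1645]}
    - {"xyz": [-0.0032,-0.0302,0],"turn": [0,0,0.1645]}
    - {"xyz": [-0.0032,-0.0302,0],"turn": [0,0,0.1645]}
    - {"xyz": [-0.0032,-0.0302,0],"turn": [0,0,0.1645]}
    - {"xyz": [-0.0032,-0.0302,0],"turn": [0,0,0.1645]}
    - {"xyz": [-0.0032,-0.0302,0],"turn": [0,0,0.1645]}
    - {"xyz": [-0.0032,-0.0302,0],"turn": [0,0,0.1645]}
    - {"xyz": [-0.0032,-0.0302,0],"turn": [0,0,0.1645]}
    - {"xyz": [-0.0032,-0.0302,0],"turn": [0,0,0.1645]}
    - {"xyz": [-0.0032,-0.0302,0],"turn": [0,0,0.1645]}
    - {"xyz": [0,0,0],"turn": [0,0,0]}

```text
clock: 42.08
eef_pos: [587.1, -354.8, 163.5]
eef_rot: [-3.141, -0.001, 1.744]
wrist_force: [-0.7, -0.0, 0.6]
finger_gap: 60.3
```

>>> arm_command:
  deltas:
    - {"xyz": [0,0,0],"turn": [0,0,0]}
    - {"xyz": [0,0,0],"turn": [0,0,0]}

```text
clock: 42.32
eef_pos: [588.2, -352.2, 164.4]
eef_rot: [-3.142, -0.0, 1.745]
wrist_force: [-0.2, -0.7, -0.3]
finger_gap: 60.2
```

```bash
python3 - <<'E'
from h import *
s=read_state();print(s['eef_pos'],s['eef_rot'])
w=cam("wrist");crop(w,240,100,400,260,4,"pics/w16.png");cv2.imwrite("pics/w16f.png",w['color'][:,:,::-1])
p=s['eef_pos'];q=wp(w,[p[0],p[1],24]);print(q,(q-[240,100])*4)
E
```

```text
[ 588.23466419 -352.2406981   164.43964271] [-3.14150548e+00 -2.09061678e-04  1.74481605e+00]
[321.74773854 191.91746539] [326.99095415 367.66986155]
```

View pics/w16f.png

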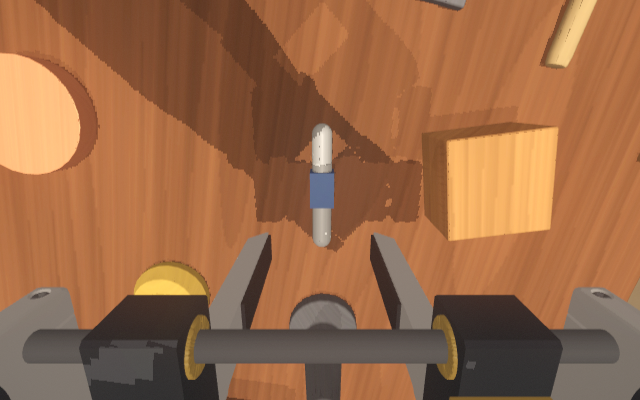

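View pics/w16.png

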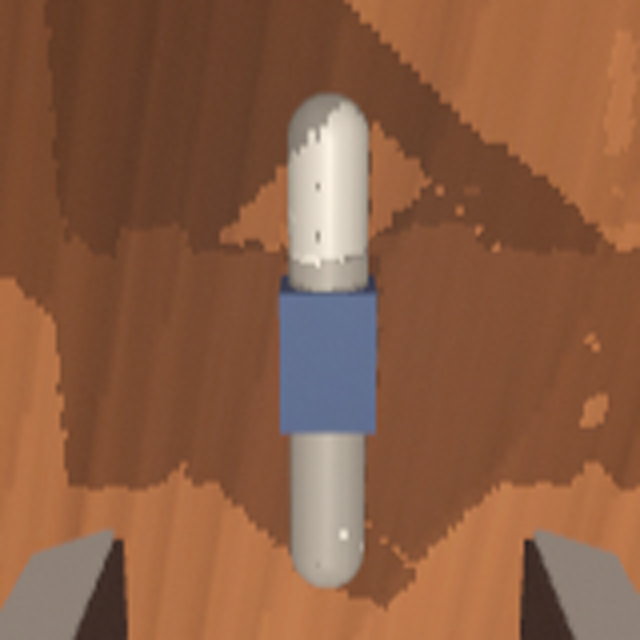

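>>> arm_command:
  deltas:
    - {"xyz": [-0.0002,0.0014,-0.045],"turn": [0,0,0]}
    - {"xyz": [0,0,-0.045],"turn": [0,0,0]}
    - {"xyz": [0,0,-0.035],"turn": [0,0,0]}
    - {"xyz": [0,0,-0.018],"turn": [0,0,0]}
    - {"xyz": [0,0,-0.007],"turn": [0,0,0]}
    - {"xyz": [0,0,0],"turn": [0,0,0]}
    - {"xyz": [0,0,0],"turn": [0,0,0]}

```text
clock: 43.25
eef_pos: [588.3, -352.2, 15.9]
eef_rot: [3.14, 0.001, 1.745]
wrist_force: [-0.6, -0.9, -0.2]
finger_gap: 60.2
```

>>> arm_command:
  deltas:
    - {"xyz": [0,0,0],"turn": [0,0,0]}
    - {"xyz": [0,0,0],"turn": [0,0,0]}
    - {"xyz": [0,0,0],"turn": [0,0,0]}
    - {"xyz": [0,0,0],"turn": [0,0,0]}
    - {"xyz": [0,0,0],"turn": [0,0,0]}
    - {"xyz": [0,0,0],"turn": [0,0,0]}
  gripper: 1
  force: 58

```text
clock: 44.0
eef_pos: [587.9, -351.8, 14.5]
eef_rot: [3.141, 0.0, 1.745]
wrist_force: [2.3, -0.3, 0.6]
finger_gap: 23.6
```

>>> arm_command:
  deltas:
    - {"xyz": [0,0,0.05],"turn": [0,0,0]}
    - {"xyz": [0,0,0.056],"turn": [0,0,0]}
    - {"xyz": [0,0,0.03],"turn": [0,0,0]}

```text
clock: 44.38
eef_pos: [588.0, -352.1, 153.3]
eef_rot: [3.14, 0.002, 1.745]
wrist_force: [0.6, -0.7, -3.6]
finger_gap: 23.6
```

>>> arm_command:
  deltas:
    - {"xyz": [0.00285,0.02425,0],"turn": [0,0,-0.1645]}
    - {"xyz": [0.00285,0.02425,0],"turn": [0,0,-0.1645]}
    - {"xyz": [0.00285,0.02425,0],"turn": [0,0,-0.1645]}
    - {"xyz": [0.00285,0.02425,0],"turn": [0,0,-0.1645]}
    - {"xyz": [0.00285,0.02425,0],"turn": [0,0,-0.1645]}
    - {"xyz": [0.00285,0.02425,0],"turn": [0,0,-0.1645]}
    - {"xyz": [0.00285,0.02425,0],"turn": [0,0,-0.1645]}
    - {"xyz": [0.00285,0.02425,0],"turn": [0,0,-0.1645]}
    - {"xyz": [0.00285,0.02425,0],"turn": [0,0,-0.1645]}
    - {"xyz": [0.00285,0.02425,0],"turn": [0,0,-0.1645]}
    - {"xyz": [0.00285,0.02425,0],"turn": [0,0,-0.1645]}
    - {"xyz": [0,0,-0.03],"turn": [0,0,0]}

```text
clock: 45.88
eef_pos: [620.1, -83.7, 121.7]
eef_rot: [3.141, -0.003, -0.065]
wrist_force: [0.2, -0.6, -2.9]
finger_gap: 23.4
```

>>> arm_command:
  deltas:
    - {"xyz": [0,0,-0.02],"turn": [0,0,0]}
    - {"xyz": [0,0,0],"turn": [0,0,0]}
    - {"xyz": [0,0,0],"turn": [0,0,0]}
    - {"xyz": [0,0,0],"turn": [0,0,0]}

```text
clock: 46.38
eef_pos: [619.5, -85.2, 101.5]
eef_rot: [3.141, -0.001, -0.064]
wrist_force: [0.1, -0.2, -4.1]
finger_gap: 23.7
```

```bash
python3 -c "
from h import *
seatview('pics/w17.png',3)"
```

```text
[619.50614833 -85.23149773 101.48163963] [ 3.14141469e+00 -1.45102754e-03 -6.43151591e-02]
jaw tops [247. 361.] [407. 361.]
bar if centred [325. 229.] [251. 416.] [398. 416.]
```

View pics/w17.png

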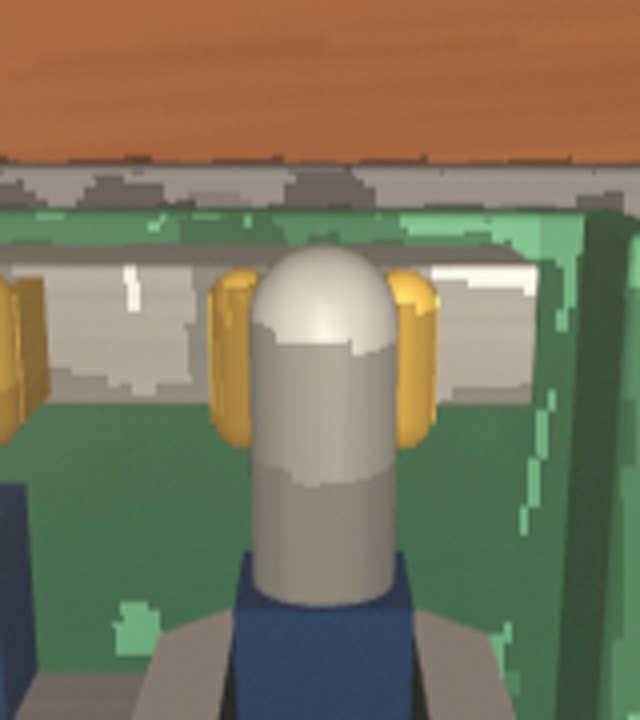

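>>> arm_command:
  deltas:
    - {"xyz": [0,0,-0.009],"turn": [0,0,0]}
    - {"xyz": [0,0,-0.003],"turn": [0,0,0]}
    - {"xyz": [0,0,-0.002],"turn": [0,0,0]}
    - {"xyz": [0,0,0],"turn": [0,0,0]}

```text
clock: 46.92
eef_pos: [619.2, -85.1, 86.5]
eef_rot: [-3.142, -0.0, -0.064]
wrist_force: [0.0, 0.4, -2.6]
finger_gap: 23.6
```

>>> arm_command:
  deltas:
    - {"xyz": [0,0,-0.002],"turn": [0,0,0]}
    - {"xyz": [0,0,-0.002],"turn": [0,0,0]}
    - {"xyz": [0,0,0],"turn": [0,0,0]}

```text
clock: 47.3
eef_pos: [619.9, -85.2, 83.7]
eef_rot: [3.141, -0.003, -0.064]
wrist_force: [-0.7, 0.7, 6.0]
finger_gap: 23.6
```

>>> arm_command:
  deltas:
    - {"xyz": [0,0,-0.003],"turn": [0,0,0]}
    - {"xyz": [0,0,-0.003],"turn": [0,0,0]}
    - {"xyz": [0,0,0],"turn": [0,0,0]}

```text
clock: 47.68
eef_pos: [620.1, -85.2, 77.4]
eef_rot: [3.141, -0.003, -0.064]
wrist_force: [4.2, -0.4, 3.1]
finger_gap: 23.8
```

>>> arm_command:
  deltas:
    - {"xyz": [0,0,-0.002],"turn": [0,0,0]}
    - {"xyz": [0,0,-0.002],"turn": [0,0,0]}
    - {"xyz": [0,0,0],"turn": [0,0,0]}

```text
clock: 48.05
eef_pos: [618.2, -85.0, 70.8]
eef_rot: [-3.141, 0.003, -0.064]
wrist_force: [4.1, -1.2, -13.8]
finger_gap: 23.3
```

>>> arm_command:
  deltas:
    - {"xyz": [0,0,-0.0015],"turn": [0,0,0]}
    - {"xyz": [0,0,-0.0015],"turn": [0,0,0]}
    - {"xyz": [0,0,-0.001],"turn": [0,0,0]}
    - {"xyz": [0,0,-0.001],"turn": [0,0,0]}
    - {"xyz": [0,0,-0.001],"turn": [0,0,0]}
    - {"xyz": [0,0,0],"turn": [0,0,0]}
    - {"xyz": [0,0,0],"turn": [0,0,0]}

```text
clock: 48.92
eef_pos: [619.5, -85.1, 67.4]
eef_rot: [3.141, -0.001, -0.064]
wrist_force: [-2.5, 0.9, 5.8]
finger_gap: 23.9
```

>>> arm_command:
  deltas:
    - {"xyz": [0,0,-0.001],"turn": [0,0,0]}
    - {"xyz": [0,0,-0.001],"turn": [0,0,0]}
    - {"xyz": [0,0,0],"turn": [0,0,0]}

```text
clock: 49.3
eef_pos: [619.6, -85.2, 67.2]
eef_rot: [3.141, -0.002, -0.064]
wrist_force: [-11.8, 1.8, 24.6]
finger_gap: 23.8
```

>>> arm_command:
  deltas:
    - {"xyz": [0,0,0.002],"turn": [0,0,0]}
    - {"xyz": [0,0,0],"turn": [0,0,0]}
    - {"xyz": [0,0,0],"turn": [0,0,0]}
    - {"xyz": [0,0,0.01],"turn": [0,0,0]}
    - {"xyz": [0,0,0.04],"turn": [0,0,0]}
    - {"xyz": [0,0,0.05],"turn": [0,0,0]}
    - {"xyz": [-0.007,0.033,0.02],"turn": [0,0,0]}
    - {"xyz": [-0.007,0.033,0.02],"turn": [0,0,0]}
    - {"xyz": [-0.006,0.034,0.02],"turn": [0,0,0]}
    - {"xyz": [0,0,0],"turn": [0,0,0]}
    - {"xyz": [0,0,0],"turn": [0,0,0]}
    - {"xyz": [0,0,0],"turn": [0,0,0]}
  gripper: 0.45

```text
clock: 50.8
eef_pos: [599.0, 14.0, 225.8]
eef_rot: [3.141, 0.001, -0.065]
wrist_force: [1.0, -0.3, -0.7]
finger_gap: 51.5
```

```bash
python3 - <<'E'
from h import *
s=read_state();print(s['eef_pos'],s['eef_rot'])
w=cam("wrist");cv2.imwrite("pics/w18.png",w['color'][:,:,::-1])
for i in range(4):
    a=-.0635;cx,cy=625.3+(1.5-i)*4.1,10.8+(1.5-i)*63.9
    f=lambda x,y,z:wp(w,[cx+x*np.cos(a)-y*np.sin(a),cy+x*np.sin(a)+y*np.cos(a),z]).round(1)
    for zc in (65,84): print(i,zc,f(65,0,zc),f(-65,0,zc),f(-18,0,zc+12))
E
```

```text
[599.04848177  14.01278387 225.76596329] [ 3.14147789e+00  1.08144236e-03 -6.52237434e-02]
0 65 [223.5  93.2] [234. 219.] [227.3 179.4]
0 84 [217.5  92.6] [229.3 225.4] [221.8 183.9]
1 65 [289.4  93.1] [292.9 219. ] [290.7 179.3]
1 84 [287.5  92.5] [291.4 225.4] [289.  183.9]
2 65 [355.4  93.1] [351.8 219. ] [354.2 179.3]
2 84 [357.5  92.5] [353.5 225.3] [356.2 183.8]
3 65 [421.3  93. ] [410.8 218.9] [417.6 179.2]
3 84 [427.6  92.4] [415.7 225.3] [423.4 183.8]
```

View pics/w18.png

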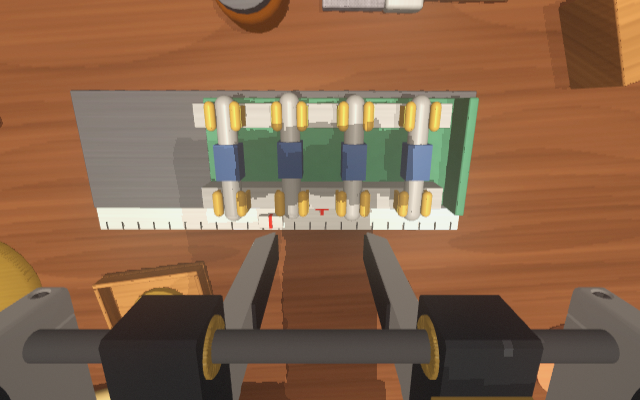

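```bash
python3 - <<'E'
from h import *
w=cam("wrist");crop(w,220,190,340,240,6,"pics/w19.png");crop(w,430,80,490,230,4,"pics/w19b.png")
t=cam("top");crop(t,280,185,330,215,14,"pics/t19.png")
print(pw(w,477,97,62),pw(w,463,214,62))
E
```

```text
[ 676.75144997 -144.69386962   62.        ] [ 555.16704705 -138.47434533   62.        ]
```

View pics/w19.png

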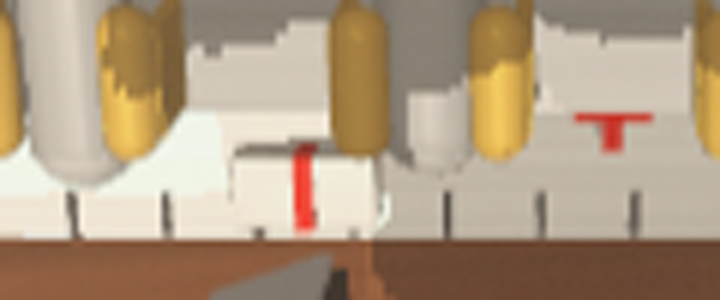

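View pics/w19b.png

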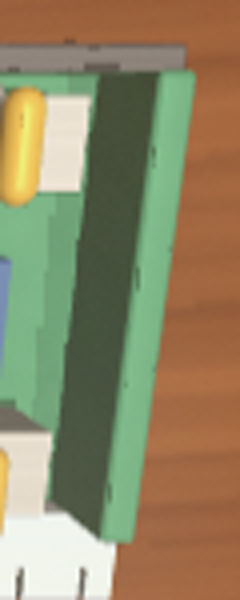

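View pics/t19.png

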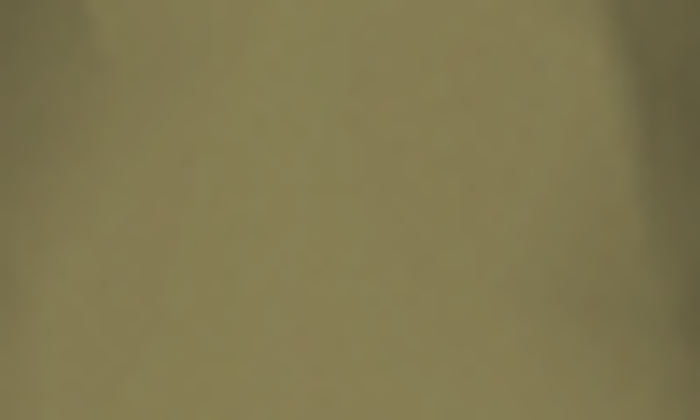

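>>> arm_command:
  deltas:
    - {"xyz": [-0.023,0.016,-0.025],"turn": [0,0,0]}
    - {"xyz": [-0.023,0.016,-0.025],"turn": [0,0,0]}
    - {"xyz": [-0.023,0.016,-0.025],"turn": [0,0,0]}
    - {"xyz": [0,0.015,0],"turn": [0,0,0]}
    - {"xyz": [0,0,0],"turn": [0,0,0]}
    - {"xyz": [0,0,0],"turn": [0,0,0]}
    - {"xyz": [0,0,0],"turn": [0,0,0]}

```text
clock: 51.82
eef_pos: [530.6, 77.4, 151.8]
eef_rot: [-3.142, -0.001, -0.065]
wrist_force: [-0.2, -0.1, -0.6]
finger_gap: 51.7
```

```bash
python3 - <<'E'
from h import *
s=read_state();print(s['eef_pos'],s['eef_rot'])
w=cam("wrist");cv2.imwrite("pics/w20f.png",w['color'][:,:,::-1]);crop(w,280,130,440,240,5,"pics/w20.png")
np.savez("pics/w20.npz",**{k:w[k] for k in("Rcw","o","cx","cy","fx","fy")})
E
```

```text
[530.64193747  77.44083371 151.83846428] [-3.14154073e+00 -6.86153535e-04 -6.48275121e-02]
```

View pics/w20f.png

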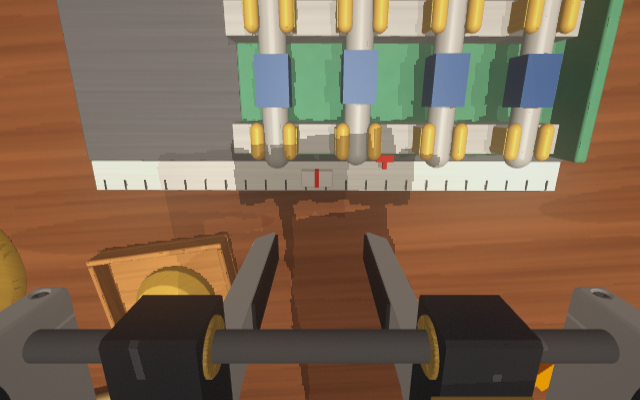

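View pics/w20.png

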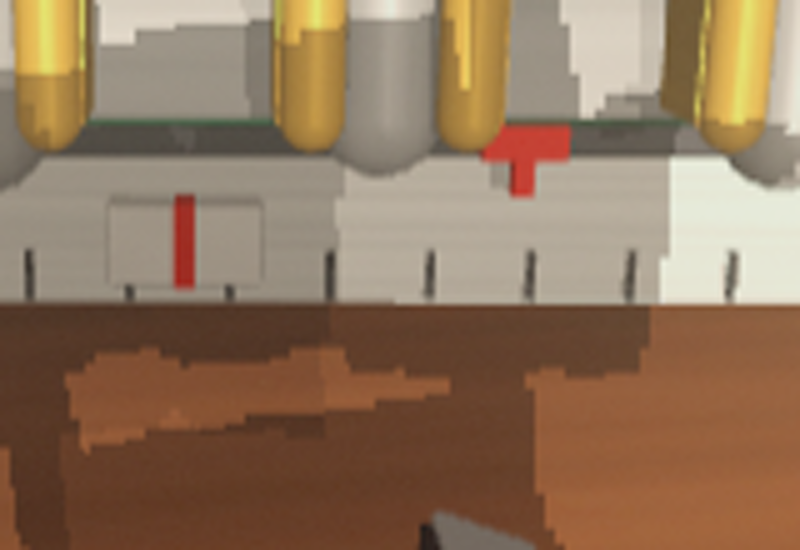

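>>> arm_command:
  deltas:
    - {"xyz": [0.0094,-0.0287,0],"turn": [0,0,0.1745]}
    - {"xyz": [0.0094,-0.0287,0],"turn": [0,0,0.1745]}
    - {"xyz": [0.0094,-0.0287,0],"turn": [0,0,0.1745]}
    - {"xyz": [0.0094,-0.0287,0],"turn": [0,0,0.1745]}
    - {"xyz": [0.0094,-0.0287,0],"turn": [0,0,0.1745]}
    - {"xyz": [0.0094,-0.0287,0],"turn": [0,0,0.1745]}
    - {"xyz": [0.0094,-0.0287,0],"turn": [0,0,0.1745]}
    - {"xyz": [0.0094,-0.0287,0],"turn": [0,0,0.1745]}
    - {"xyz": [0.0094,-0.0287,0],"turn": [0,0,0.1745]}
    - {"xyz": [0,0,0],"turn": [0,0,0]}
    - {"xyz": [0,0,0],"turn": [0,0,0]}
  gripper: 1
  force: 30

```text
clock: 53.25
eef_pos: [614.5, -179.9, 151.3]
eef_rot: [-3.141, -0.0, 1.503]
wrist_force: [-0.5, 0.4, -0.1]
finger_gap: 0.3
```

>>> arm_command:
  deltas:
    - {"xyz": [0,0,-0.04],"turn": [0,0,0]}
    - {"xyz": [0,0,-0.04],"turn": [0,0,0]}
    - {"xyz": [0,0,-0.034],"turn": [0,0,0]}
    - {"xyz": [0,0,0],"turn": [0,0,0]}
    - {"xyz": [0,0,0],"turn": [0,0,0]}

```text
clock: 53.88
eef_pos: [615.4, -180.1, 39.3]
eef_rot: [3.14, 0.001, 1.506]
wrist_force: [-0.3, 0.0, -0.0]
finger_gap: 0.5
```

```bash
python3 - <<'E'
from h import *
s=read_state();print(s['eef_pos'],s['eef_rot'],s['wrist_force'])
w=cam("wrist");cv2.imwrite("pics/w21.png",w['color'][:,:,::-1])
E
```

```text
[ 615.44948637 -180.13016458   39.26688728] [3.13964398e+00 5.11001065e-04 1.50583391e+00] [-0.33635473  0.04856582 -0.02417702]
```

View pics/w21.png

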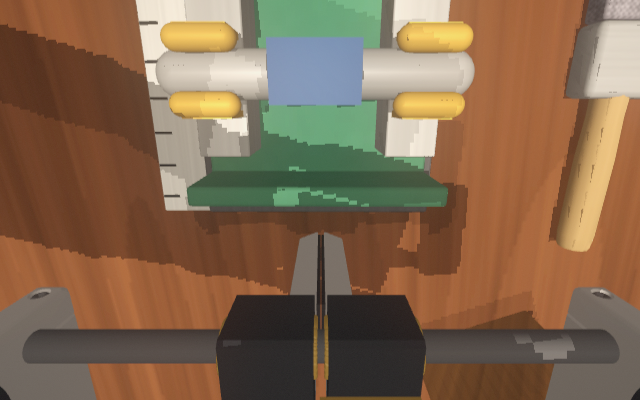

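>>> arm_command:
  deltas:
    - {"xyz": [0.001,0.015,0],"turn": [0,0,0]}
    - {"xyz": [0.0005,0.009,0],"turn": [0,0,0]}
    - {"xyz": [0,0.002,0],"turn": [0,0,0]}
    - {"xyz": [0,0.002,0],"turn": [0,0,0]}
    - {"xyz": [0,0,0],"turn": [0,0,0]}

```text
clock: 54.55
eef_pos: [616.5, -153.3, 37.9]
eef_rot: [3.14, 0.001, 1.506]
wrist_force: [0.8, -5.8, 1.9]
finger_gap: 0.4
```

>>> arm_command:
  deltas:
    - {"xyz": [0,0.001,0],"turn": [0,0,0]}
    - {"xyz": [0,0.001,0],"turn": [0,0,0]}
    - {"xyz": [0,0.001,0],"turn": [0,0,0]}
    - {"xyz": [0,0,0],"turn": [0,0,0]}

```text
clock: 55.05
eef_pos: [616.6, -151.0, 37.9]
eef_rot: [3.14, 0.002, 1.505]
wrist_force: [1.5, -9.1, -0.1]
finger_gap: 0.5
```

>>> arm_command:
  deltas:
    - {"xyz": [0.0001,0.002,0],"turn": [0,0,0]}
    - {"xyz": [0.0001,0.002,0],"turn": [0,0,0]}
    - {"xyz": [0.0002,0.002,0],"turn": [0,0,0]}
    - {"xyz": [0.0001,0.002,0],"turn": [0,0,0]}
    - {"xyz": [0,0,0],"turn": [0,0,0]}
    - {"xyz": [0.0001,0.002,0],"turn": [0,0,0]}
    - {"xyz": [0.0001,0.002,0],"turn": [0,0,0]}
    - {"xyz": [0.0002,0.002,0],"turn": [0,0,0]}
    - {"xyz": [0.0001,0.002,0],"turn": [0,0,0]}
    - {"xyz": [0,0,0],"turn": [0,0,0]}

```text
clock: 56.3
eef_pos: [617.7, -134.9, 37.9]
eef_rot: [3.14, 0.002, 1.506]
wrist_force: [2.0, -7.5, -0.0]
finger_gap: 0.4
```

>>> arm_command:
  deltas:
    - {"xyz": [0.0001,0.002,0],"turn": [0,0,0]}
    - {"xyz": [0.0001,0.002,0],"turn": [0,0,0]}
    - {"xyz": [0.0002,0.002,0],"turn": [0,0,0]}
    - {"xyz": [0.0001,0.002,0],"turn": [0,0,0]}
    - {"xyz": [0,0,0],"turn": [0,0,0]}
    - {"xyz": [0.0001,0.002,0],"turn": [0,0,0]}
    - {"xyz": [0.0001,0.002,0],"turn": [0,0,0]}
    - {"xyz": [0.0002,0.002,0],"turn": [0,0,0]}
    - {"xyz": [0.0001,0.002,0],"turn": [0,0,0]}
    - {"xyz": [0,0,0],"turn": [0,0,0]}

```text
clock: 57.55
eef_pos: [618.8, -118.9, 37.9]
eef_rot: [3.139, 0.002, 1.506]
wrist_force: [3.4, -9.1, 0.4]
finger_gap: 0.7
```

```bash
python3 - <<'E'
from h import *
s=read_state();print(s['eef_pos'],s['eef_rot'],s['wrist_force'])
w=cam("wrist");cv2.imwrite("pics/w22.png",w['color'][:,:,::-1])
t=cam("top");cv2.imwrite("pics/t22.png",t['color'][:,:,::-1])
s=cam("scene");crop(s,260,170,420,290,5,"pics/s22.png")
E
```

```text
[ 618.80761963 -118.86947502   37.94639902] [3.13947385e+00 1.87861874e-03 1.50551292e+00] [ 3.374071   -9.06123572  0.37789365]
```

View pics/w22.png

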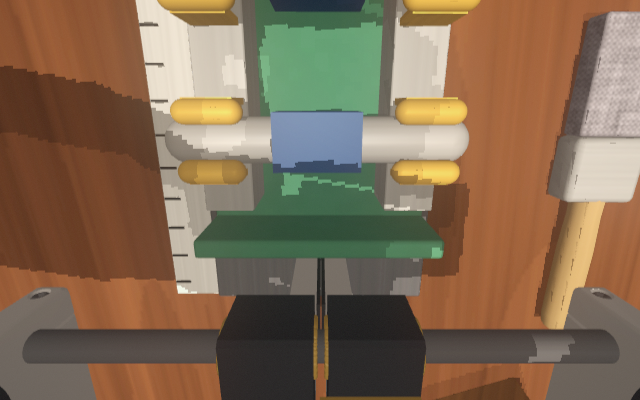

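View pics/t22.png

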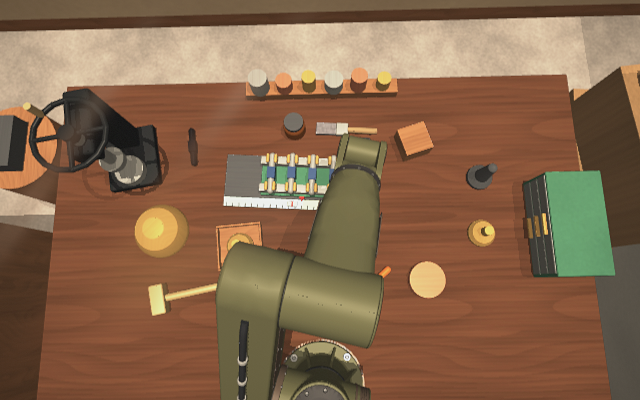

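View pics/s22.png

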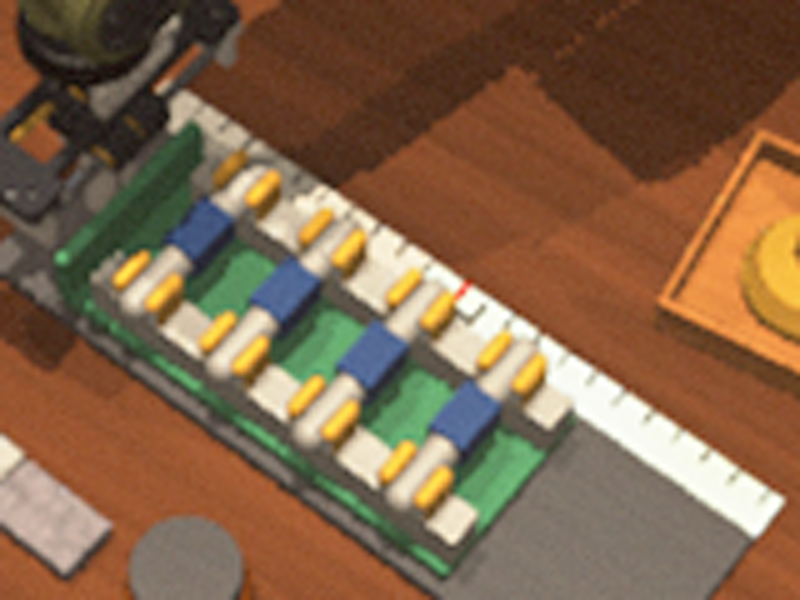

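```bash
cat >> h.py <<'E'
def redtop(fn):
    t=cam("top");im=t['color'].astype(int)
    crop(t,275,185,325,215,14,fn)
    m=((im[:,:,0]-im[:,:,1])>70)&((im[:,:,0]-im[:,:,2])>70)
    m[:190]=0;m[215:]=0;m[:,:270]=0;m[:,325:]=0
    k,l,st,ce=cv2.connectedComponentsWithStats(m.astype(np.uint8))
    for i in range(1,k): print(st[i],ce[i].round(2),pw(t,*ce[i],22).round(1))
E
python3 -c "
from h import *
redtop('pics/t23.png')"
```

```text
[299 197   5   4  12] [301.   197.83] [561.5  50.1  22. ]
[291 202   2   4   6] [291.67 203.83] [542.9  79.8  22. ]
```

View pics/t23.png

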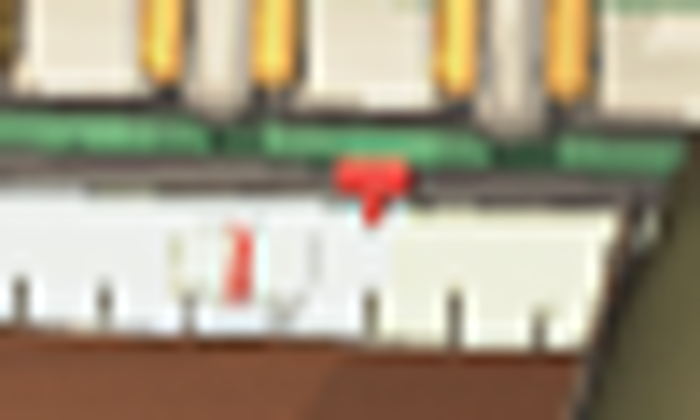

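>>> arm_command:
  deltas:
    - {"xyz": [0.0001,0.002,0],"turn": [0,0,0]}
    - {"xyz": [0.0001,0.002,0],"turn": [0,0,0]}
    - {"xyz": [0.0002,0.002,0],"turn": [0,0,0]}
    - {"xyz": [0.0001,0.002,0],"turn": [0,0,0]}
    - {"xyz": [0,0,0],"turn": [0,0,0]}
    - {"xyz": [0.0001,0.002,0],"turn": [0,0,0]}
    - {"xyz": [0.0001,0.002,0],"turn": [0,0,0]}
    - {"xyz": [0.0002,0.002,0],"turn": [0,0,0]}
    - {"xyz": [0.0001,0.002,0],"turn": [0,0,0]}
    - {"xyz": [0,0,0],"turn": [0,0,0]}

```text
clock: 59.0
eef_pos: [619.9, -102.9, 38.0]
eef_rot: [3.139, 0.002, 1.506]
wrist_force: [3.4, -8.2, -0.7]
finger_gap: 0.4
```

>>> arm_command:
  deltas:
    - {"xyz": [0.0001,0.002,0],"turn": [0,0,0]}
    - {"xyz": [0.0001,0.002,0],"turn": [0,0,0]}
    - {"xyz": [0.0002,0.002,0],"turn": [0,0,0]}
    - {"xyz": [0,0,0],"turn": [0,0,0]}
    - {"xyz": [0,0,0],"turn": [0,0,0]}

```text
clock: 59.62
eef_pos: [620.3, -96.8, 37.9]
eef_rot: [3.139, 0.002, 1.506]
wrist_force: [5.0, -8.6, 0.2]
finger_gap: 0.5
```

```bash
python3 -c "
from h import *
print(read_state()['eef_pos'],read_state()['wrist_force'])
redtop('pics/t24.png')"
```

```text
[620.27635469 -96.83118437  37.92530191] [ 4.99908985 -8.62492665  0.17205235]
[292 196   5   5  17] [294.   197.29] [563.8  72.3  22. ]
[291 202   2   4   6] [291.67 203.83] [542.9  79.8  22. ]
```

View pics/t24.png

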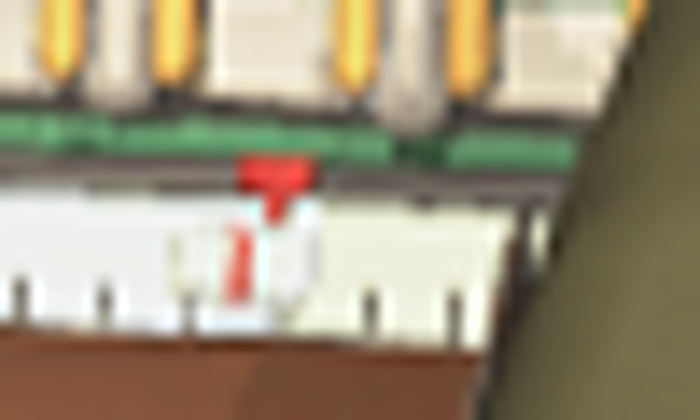

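>>> arm_command:
  deltas:
    - {"xyz": [-0.001,-0.015,0],"turn": [0,0,0]}
    - {"xyz": [0,0,0.04],"turn": [0,0,0]}
    - {"xyz": [0,0,0.04],"turn": [0,0,0]}
    - {"xyz": [-0.0098,0.0214,0.034],"turn": [0,0,-0.1745]}
    - {"xyz": [-0.0098,0.0214,0],"turn": [0,0,-0.1745]}
    - {"xyz": [-0.0098,0.0214,0],"turn": [0,0,-0.1745]}
    - {"xyz": [-0.0098,0.0214,0],"turn": [0,0,-0.1745]}
    - {"xyz": [-0.0098,0.0214,0],"turn": [0,0,-0.1745]}
    - {"xyz": [-0.0098,0.0214,0],"turn": [0,0,-0.1745]}
    - {"xyz": [-0.0098,0.0214,0],"turn": [0,0,-0.1745]}
    - {"xyz": [-0.0098,0.0214,0],"turn": [0,0,-0.1745]}
    - {"xyz": [-0.0098,0.0214,0],"turn": [0,0,-0.1745]}

```text
clock: 61.18
eef_pos: [530.0, 82.3, 151.4]
eef_rot: [-3.141, 0.0, -0.07]
wrist_force: [1.0, -0.4, 0.3]
finger_gap: 0.6
```

>>> arm_command:
  deltas:
    - {"xyz": [0,0,0],"turn": [0,0,0]}
    - {"xyz": [0,0,0],"turn": [0,0,0]}
    - {"xyz": [0,0,0],"turn": [0,0,0]}

```text
clock: 61.55
eef_pos: [530.7, 81.4, 151.4]
eef_rot: [3.142, 0.0, -0.063]
wrist_force: [1.7, 0.2, 0.6]
finger_gap: 0.4
```

```bash
python3 - <<'E'
from h import *
s=read_state();print(s['eef_pos'],s['eef_rot'])
w=cam("wrist");cv2.imwrite("pics/w25f.png",w['color'][:,:,::-1]);crop(w,280,150,360,200,10,"pics/w25.png")
E
```

```text
[530.68507959  81.41409645 151.37864115] [ 3.14154141e+00  1.20710707e-04 -6.30184000e-02]
```

View pics/w25.png

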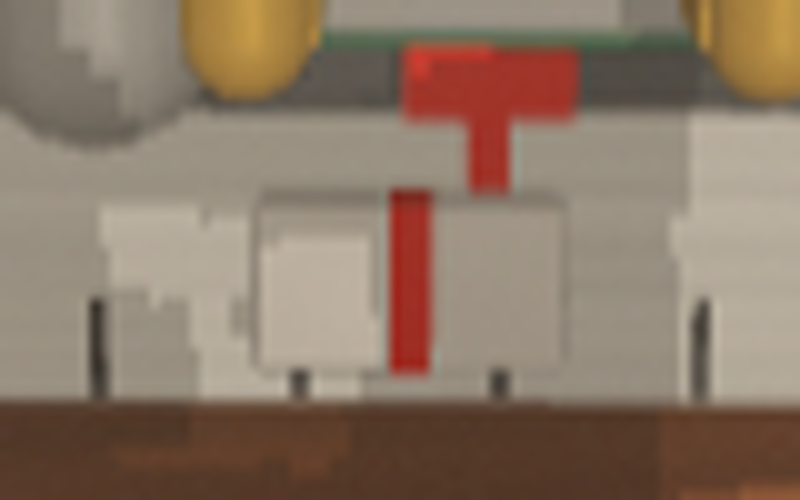

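>>> arm_command:
  deltas:
    - {"xyz": [0.0098,-0.0214,0],"turn": [0,0,0.1745]}
    - {"xyz": [0.0098,-0.0214,0],"turn": [0,0,0.1745]}
    - {"xyz": [0.0098,-0.0214,0],"turn": [0,0,0.1745]}
    - {"xyz": [0.0098,-0.0214,0],"turn": [0,0,0.1745]}
    - {"xyz": [0.0098,-0.0214,0],"turn": [0,0,0.1745]}
    - {"xyz": [0.0098,-0.0214,0],"turn": [0,0,0.1745]}
    - {"xyz": [0.0098,-0.0214,0],"turn": [0,0,0.1745]}
    - {"xyz": [0.0098,-0.0214,0],"turn": [0,0,0.1745]}
    - {"xyz": [0.0098,-0.0214,0],"turn": [0,0,0.1745]}
    - {"xyz": [0,0,0],"turn": [0,0,0]}
    - {"xyz": [0,0,0],"turn": [0,0,0]}

```text
clock: 62.98
eef_pos: [618.3, -110.1, 151.2]
eef_rot: [-3.141, -0.0, 1.503]
wrist_force: [-0.3, -0.6, 0.1]
finger_gap: 0.5
```

>>> arm_command:
  deltas:
    - {"xyz": [0,0,-0.04],"turn": [0,0,0]}
    - {"xyz": [0,0,-0.04],"turn": [0,0,0]}
    - {"xyz": [0,0,-0.034],"turn": [0,0,0]}
    - {"xyz": [0,0,0],"turn": [0,0,0]}
    - {"xyz": [0.001,0.008,0],"turn": [0,0,0]}
    - {"xyz": [0,0.004,0],"turn": [0,0,0]}
    - {"xyz": [0,0,0],"turn": [0,0,0]}
    - {"xyz": [0,0,0],"turn": [0,0,0]}

```text
clock: 63.98
eef_pos: [619.8, -98.4, 38.0]
eef_rot: [3.141, 0.0, 1.506]
wrist_force: [-0.9, 0.8, -1.0]
finger_gap: 0.8
```

>>> arm_command:
  deltas:
    - {"xyz": [0.0001,0.002,0],"turn": [0,0,0]}
    - {"xyz": [0.0001,0.002,0],"turn": [0,0,0]}
    - {"xyz": [0.0001,0.002,0],"turn": [0,0,0]}
    - {"xyz": [0.0001,0.0015,0],"turn": [0,0,0]}
    - {"xyz": [0,0,0],"turn": [0,0,0]}
    - {"xyz": [0,0,0],"turn": [0,0,0]}

```text
clock: 64.72
eef_pos: [620.1, -92.2, 37.7]
eef_rot: [3.141, 0.002, 1.506]
wrist_force: [-0.8, -8.8, 0.3]
finger_gap: 0.5
```

```bash
python3 -c "
from h import *
print(read_state()['eef_pos'],read_state()['wrist_force'])
redtop('pics/t26.png')"
```

```text
[620.06987966 -92.22713152  37.67912517] [-0.75133493 -8.83820779  0.30727649]
[291 196   5   5  17] [293.   197.29] [563.9  75.4  22. ]
[291 202   2   4   6] [291.67 203.83] [542.9  79.8  22. ]
```

View pics/t26.png

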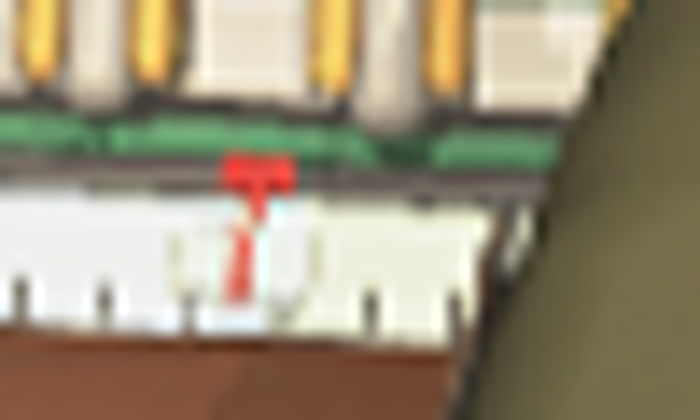

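>>> arm_command:
  deltas:
    - {"xyz": [-0.001,-0.015,0],"turn": [0,0,0]}
    - {"xyz": [0,0,0.04],"turn": [0,0,0]}
    - {"xyz": [0,0,0.04],"turn": [0,0,0]}
    - {"xyz": [-0.0098,0.0208,0.034],"turn": [0,0,-0.1745]}
    - {"xyz": [-0.0098,0.0208,0],"turn": [0,0,-0.1745]}
    - {"xyz": [-0.0098,0.0208,0],"turn": [0,0,-0.1745]}
    - {"xyz": [-0.0098,0.0208,0],"turn": [0,0,-0.1745]}
    - {"xyz": [-0.0098,0.0208,0],"turn": [0,0,-0.1745]}
    - {"xyz": [-0.0098,0.0208,0],"turn": [0,0,-0.1745]}
    - {"xyz": [-0.0098,0.0208,0],"turn": [0,0,-0.1745]}
    - {"xyz": [-0.0098,0.0208,0],"turn": [0,0,-0.1745]}
    - {"xyz": [-0.0098,0.0208,0],"turn": [0,0,-0.1745]}

```text
clock: 66.28
eef_pos: [530.6, 81.5, 151.5]
eef_rot: [-3.141, -0.0, -0.07]
wrist_force: [-0.5, 0.3, -0.3]
finger_gap: 0.6
```

>>> arm_command:
  deltas:
    - {"xyz": [0,0,0],"turn": [0,0,0]}
    - {"xyz": [0,0,0],"turn": [0,0,0]}
    - {"xyz": [0,0,0],"turn": [0,0,0]}
    - {"xyz": [0,0,0],"turn": [0,0,0]}

```text
clock: 66.78
eef_pos: [531.0, 80.8, 151.4]
eef_rot: [-3.142, 0.0, -0.064]
wrist_force: [0.1, 0.7, -0.1]
finger_gap: 0.7
```

```bash
python3 - <<'E'
from h import *
s=read_state();print(s['eef_pos'],s['eef_rot'])
w=cam("wrist");cv2.imwrite("pics/w27f.png",w['color'][:,:,::-1]);crop(w,280,150,360,200,10,"pics/w27.png")
E
```

```text
[531.00343478  80.80370826 151.40181135] [-3.14157343e+00  3.64069304e-05 -6.38344678e-02]
```

View pics/w27.png

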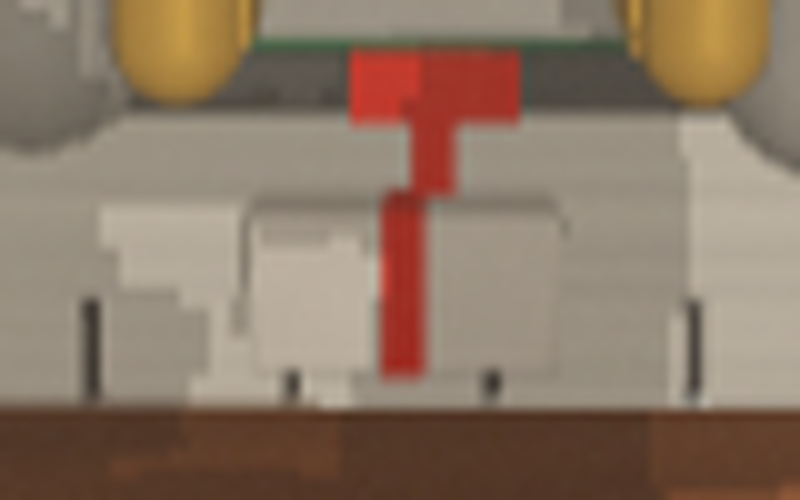

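>>> arm_command:
  deltas:
    - {"xyz": [0.0098,-0.0208,0],"turn": [0,0,0.1745]}
    - {"xyz": [0.0098,-0.0208,0],"turn": [0,0,0.1745]}
    - {"xyz": [0.0098,-0.0208,0],"turn": [0,0,0.1745]}
    - {"xyz": [0.0098,-0.0208,0],"turn": [0,0,0.1745]}
    - {"xyz": [0.0098,-0.0208,0],"turn": [0,0,0.1745]}
    - {"xyz": [0.0098,-0.0208,0],"turn": [0,0,0.1745]}
    - {"xyz": [0.0098,-0.0208,0],"turn": [0,0,0.1745]}
    - {"xyz": [0.0098,-0.0208,0],"turn": [0,0,0.1745]}
    - {"xyz": [0.0098,-0.0208,0],"turn": [0,0,0.1745]}
    - {"xyz": [0,0,0],"turn": [0,0,0]}
    - {"xyz": [0,0,0],"turn": [0,0,0]}

```text
clock: 68.2
eef_pos: [618.8, -105.4, 151.3]
eef_rot: [-3.141, -0.0, 1.503]
wrist_force: [-0.1, 0.1, -0.7]
finger_gap: 0.4
```

>>> arm_command:
  deltas:
    - {"xyz": [0,0,-0.04],"turn": [0,0,0]}
    - {"xyz": [0,0,-0.04],"turn": [0,0,0]}
    - {"xyz": [0,0,-0.034],"turn": [0,0,0]}
    - {"xyz": [0,0,0],"turn": [0,0,0]}
    - {"xyz": [0.001,0.008,0],"turn": [0,0,0]}
    - {"xyz": [0,0.004,0],"turn": [0,0,0]}
    - {"xyz": [0,0,0],"turn": [0,0,0]}
    - {"xyz": [0,0,0],"turn": [0,0,0]}

```text
clock: 69.2
eef_pos: [620.2, -93.9, 38.0]
eef_rot: [3.141, 0.0, 1.506]
wrist_force: [1.0, 0.3, -0.7]
finger_gap: 0.8
```

>>> arm_command:
  deltas:
    - {"xyz": [0,0.0015,0],"turn": [0,0,0]}
    - {"xyz": [0.0001,0.0015,0],"turn": [0,0,0]}
    - {"xyz": [0,0.0015,0],"turn": [0,0,0]}
    - {"xyz": [0,0,0],"turn": [0,0,0]}
    - {"xyz": [0,0,0],"turn": [0,0,0]}

```text
clock: 69.82
eef_pos: [620.2, -90.7, 37.6]
eef_rot: [3.141, 0.002, 1.506]
wrist_force: [-1.0, -8.3, -0.3]
finger_gap: 0.6
```

>>> arm_command:
  deltas:
    - {"xyz": [0,0.0006,0],"turn": [0,0,0]}
    - {"xyz": [0,0.0005,0],"turn": [0,0,0]}
    - {"xyz": [0,0,0],"turn": [0,0,0]}
    - {"xyz": [0,0,0],"turn": [0,0,0]}

```text
clock: 70.32
eef_pos: [620.2, -89.8, 37.6]
eef_rot: [3.141, 0.002, 1.506]
wrist_force: [0.6, -8.8, -0.9]
finger_gap: 0.5
```

```bash
python3 -c "
from h import *
print(read_state()['eef_pos'],read_state()['wrist_force'])"
```

```text
[620.19382365 -89.77778531  37.57572819] [ 0.56935507 -8.76855416 -0.89285043]
```

>>> arm_command:
  deltas:
    - {"xyz": [-0.001,-0.015,0],"turn": [0,0,0]}
    - {"xyz": [0,0,0.04],"turn": [0,0,0]}
    - {"xyz": [0,0,0.04],"turn": [0,0,0]}
    - {"xyz": [-0.0098,0.0206,0.03],"turn": [0,0,-0.1745]}
    - {"xyz": [-0.0098,0.0206,0],"turn": [0,0,-0.1745]}
    - {"xyz": [-0.0098,0.0206,0],"turn": [0,0,-0.1745]}
    - {"xyz": [-0.0098,0.0206,0],"turn": [0,0,-0.1745]}
    - {"xyz": [-0.0098,0.0206,0],"turn": [0,0,-0.1745]}
    - {"xyz": [-0.0098,0.0206,0],"turn": [0,0,-0.1745]}
    - {"xyz": [-0.0098,0.0206,0],"turn": [0,0,-0.1745]}
    - {"xyz": [-0.0098,0.0206,0],"turn": [0,0,-0.1745]}
    - {"xyz": [-0.0098,0.0206,0],"turn": [0,0,-0.1745]}

```text
clock: 71.82
eef_pos: [530.7, 82.2, 147.5]
eef_rot: [-3.141, 0.0, -0.07]
wrist_force: [1.2, 0.5, 0.2]
finger_gap: 0.6
```

>>> arm_command:
  deltas:
    - {"xyz": [0,0,-0.02],"turn": [0,0,0]}
    - {"xyz": [0,0,-0.02],"turn": [0,0,0]}
    - {"xyz": [0,0,0],"turn": [0,0,0]}
    - {"xyz": [0,0,0],"turn": [0,0,0]}
    - {"xyz": [0,0,0],"turn": [0,0,0]}

```text
clock: 72.45
eef_pos: [531.3, 82.0, 108.3]
eef_rot: [-3.141, -0.001, -0.064]
wrist_force: [-0.7, -0.3, -0.1]
finger_gap: 0.7
```

```bash
python3 - <<'E'
from h import *
s=read_state();print(s['eef_pos'],s['eef_rot'])
w=cam("wrist");cv2.imwrite("pics/w28f.png",w['color'][:,:,::-1]);crop(w,280,140,360,200,10,"pics/w28.png")
E
```

```text
[531.33337282  82.01103994 108.3041582 ] [-3.14135261e+00 -1.26830710e-03 -6.43546155e-02]
```

View pics/w28.png

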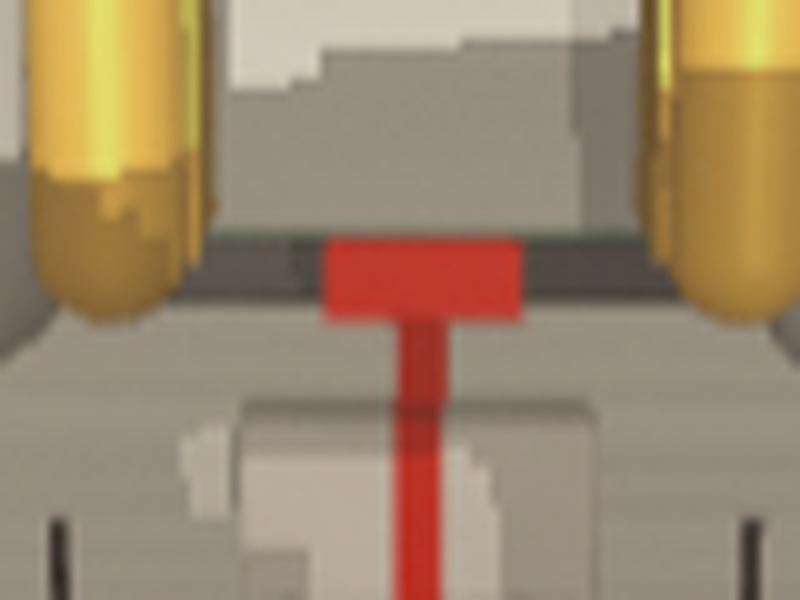

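>>> arm_command:
  deltas:
    - {"xyz": [-0.01,-0.01,0.04],"turn": [0,0,0]}
    - {"xyz": [-0.01,-0.01,0.04],"turn": [0,0,0]}
    - {"xyz": [0,0,0.04],"turn": [0,0,0]}
    - {"xyz": [0,0,0.03],"turn": [0,0,0]}
    - {"xyz": [0,0,0],"turn": [0,0,0]}
    - {"xyz": [0,0,0],"turn": [0,0,0]}

```text
clock: 73.25
eef_pos: [510.6, 62.1, 256.7]
eef_rot: [3.141, 0.001, -0.064]
wrist_force: [-0.6, 0.3, -0.2]
finger_gap: 0.7
```

```bash
python3 - <<'E'
from h import *
w=cam("wrist");cv2.imwrite("pics/w29.png",w['color'][:,:,::-1])
s=cam("scene");cv2.imwrite("pics/s29.png",s['color'][:,:,::-1]);crop(s,270,170,470,310,4,"pics/s29c.png")
E
```

```text
(no output)
```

View pics/w29.png

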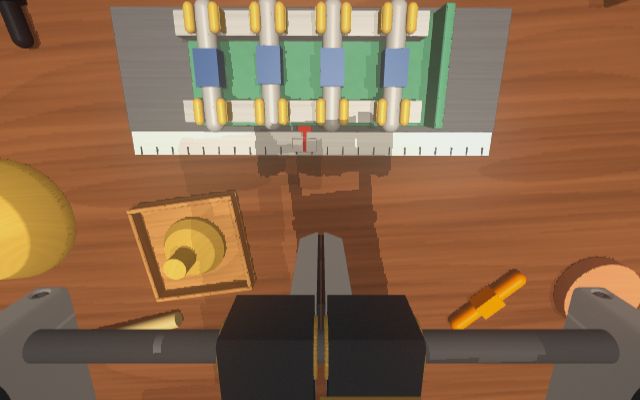

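View pics/s29.png

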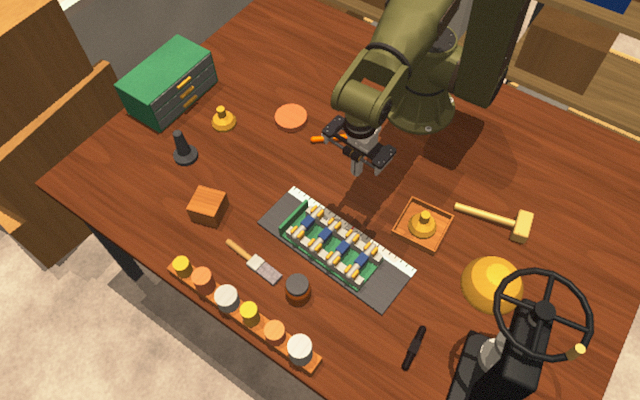

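View pics/s29c.png

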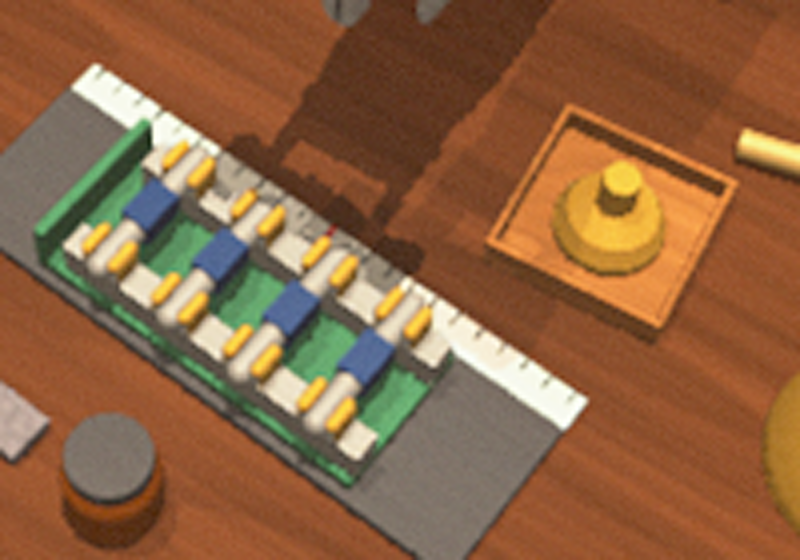

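All is in place: the canopy stands in the tray, the four bars are home, and the pointer (305,130) is at the line (305,142).

```bash
python3 -c "
from cell import *
print(sign_off())"
```

```text
the job is handed in; nothing more can be done
None
```

The job is finished and handed in at about 73 s of the 208 s allowed; the sign-off returned no verdict.

- **Canopy:** it stands upright in the wooden tray, inside the walls. The last pictures show it there.
- **Mandrels:** all four were present, and each was pressed into its own clip. At each seat the arm met firm resistance at the home height. The view from above before the carriage was pushed showed all four at home height, and the final pictures show them still lying between their jaws. The first mandrel slipped about 6 mm in the grip as it snapped in. I held it down with up to about 46 N, and a close picture confirmed it was home.
- **Carriage:** I pushed it in small steps. The last close view puts the pointer about 0.5 mm short of the line and not past it. I left it there rather than risk running over.
- **Other things:** I did not touch anything else on the bench, and the arm was clear of everything at hand-in.

**Disagreements:**
- The top camera read the distance left to the line about 1 mm shorter than the wrist camera did. I used the wrist view, taken from straight above the line.
- The top and scene cameras differed by about 4–5 mm in y, so I refined grasps and seat positions with the wrist camera.
- My first angle for the third mandrel was wrong. I corrected it from a wrist picture before gripping.

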